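# Weigh a drying turned blank on the spring scale

## Robot

A 6-joint arm with a two-finger parallel gripper is mounted at the origin on the work surface. World frame = base frame: x ahead of the robot, y to its left, z up, the work surface at z = 0. Lengths are in m, angles in rad, forces in N, time in s.
With the tool pointing down it reaches from about 0.25 to 0.725 m from the base axis. Payload 4 kg.
Tool frame: the origin (TCP) lies at the very end of the fingers, on their centre line; the grasp point (between the pads) lies 19 mm behind it; z points along the fingers, y is the line along which they close (so a half turn about z gives the same grasp; the last joint's range is limited). The gripper opens to 85 mm and grips with 20 to 120 N. Pads are 22 mm wide; open, the fingers measure 114 mm over their backs; the gripper's body (76 mm by 85 mm) begins 54 mm behind the grasp point. The pads swing forward as they close: fully open they stand 13 mm farther back than shut.
Start: joints at [1.202, 0.241, 0.005, 1.335, 0, 1.571], TCP at [0.18, 0.466, 0.21] pointing down, gripper open.
Joint ranges: [-2.72, 2.72], [-1.05, 1.87], [-1.09, 1.28], [-1.99, 2.15], [-1.42, 1.44], [-3.14, 3.14]. Speed limits (rad/s): [2.79, 2.79, 3.14, 3.14, 3.14, 3.14].

## Interface

Orientations are given as a unit quaternion [x, y, z, w].
In Python, from workcell import bot, vision, workorder, boxes_of gives the robot as it stands.
- The arm moves only by the tool send_rows, never from a script. Its argument "motion" is text: rows parted by semicolons, each of 5 numbers parted by spaces: the closure, from -1 (fully open) to 1 (shut), so that 0 is half open, then the shift along the tool's x, y, z in cm, then the turn about the tool's z in rad. In form: claw x y z twist; .... A call has 1 to 5 rows; each row is the pose to reach, as a shift and turn from the pose commanded when the call began, along the tool's axes at that moment; what a row does not reach only later rows make up. A row lasts 1/10 s, in which the tool goes at most 50 mm and 8.59 degrees, less where a joint would pass 70% of its speed; a pose out of reach is approached as far as the arm can. A call with a gripper value outside its range is refused whole. The fingers move at their own pace and stop on an object; the grip force is fixed at half the most. Time passes only in rows, so rows that repeat a pose let the fingers close. It gives the time, the measured TCP pose, the force, the opening and the grip force at its end, in the units of the state.
- bot.get_obs(): the state, without advancing time (a new reading comes with each control period).
- vision.camera(name): name is "scene" or "side" or "wrist"; returns the picture (480x640x3 uint8, red, green, blue); there is no depth.
- vision.camera_model(name): a dict with "fov_y" (degrees; the focal length in pixels is half the picture's height over the tangent of half this angle, whatever the lens; pixels are square), "cx", "cy" (the principal point, pixels), "world_from_camera" (4x4, takes a point from camera to world coordinates); the wrist camera has in their place "hand_eye" (4x4, takes a point from camera to tool coordinates, whose origin is the TCP and whose axes are the flange's). Camera axes: x right, y down, z forward; pixel columns grow to the right and rows downward; lengths in m; the calibration is good to about 2 mm. The wrist camera is an equidistant fisheye: a pixel r from the principal point sees the ray r / f radians off the axis. A picture is of the moment at which its call begins: read the wrist's pose just before it. camera_model takes no time and is no camera call.
- workorder.job_done(): hands the job in; it is judged then, once.
Trained networks look in the newest picture that a camera, given by its name, has taken for a name from the list of things; names that differ only in an ending like _2 or _b are one class to them, and where a whole thing is asked for, a point or a joint stands for the part that bears it (a point fixed in the world has none). Each returns a list of dicts, best first, with "conf" (0 to 1); they miss things now and then, are a little off and sometimes report something else, mostly with a low value. They report only what shows in the picture. A call takes as long as a camera call. They do not tell look-alikes from the thing itself.
- boxes_of(camera, target): "rect" ([centre column, centre row, width, height] in pixels, round what is visible of it).
The state is a dict: "clock": time; "joint_pos": joint angles; "joint_vel": joint speeds; "tau": joint torques, N m; "eef_pos": TCP position; "tool_rot": TCP orientation; "ft_force": force on the tool from outside, world axes, zero at the start; "ft_torque": the same for the moment, N m; "grip_width": finger opening in m; "grasp_force": force on a finger pad.
Only numpy, scipy, OpenCV 4.12 (cv2) and the standard library are available. Lean on these libraries where they do the work, as an engineer would, in place of code of your own. Each camera call takes 0.05 s, during which the arm holds its last target. There are 200 camera calls.

## Task

Weigh the pale wooden blank: hang it by its steel bail on the hook of the spring scale, easing it down slowly and gently until the hook carries all of its weight before you let go, so that the hook barely stirs as you let go; never let it drop, spring up or be pushed down to its stop. When it hangs free and has settled, gently slide the red marker down level with the black pointer to record the reading, and leave the blank hanging there. Leave the dark blank and everything else on the bench alone.

Things in the scene. Friction and masses are not known exactly. Their poses are not given: they have to be found in the camera images.
- pale_blank: Pale, rough-turned round wooden blank to be weighed, standing loose and upright: 84 mm across, 90 mm tall, 0.2 to 0.6 kg in all (unknown). Origin at the centre of its underside, z up. On its top lies a steel plate 20 (x) x 60 (y) x 4 mm, on that stands a steel wire bail in the blank's y-z plane, and above the bail's apex is an orange grip block.
- pale_blank_bail (a point): Apex of the pale blank's house-shaped bail (7 mm round wire), on the wire's axis, 139 mm above the underside; axes as the blank's. Roof falls to uprights at y = +-28 mm, 12 mm lower. A hook passes through along the blank's x axis, either way round: opening 49 mm wide, 41 mm high under the apex, down to the plate. When hung, the apex rests about 9 mm above hook_seat.
- pale_blank_grip (a point): Centre of the pale blank's orange grip block, 18 (x) x 24 (y) x 34 (z) mm, on the blank's axis, 27 mm above the bail's apex (166 mm above the underside); axes as the blank's. Best pinched from above across its y faces, so that the fingers lie in the plane of the bail, clear of the hook's tip.
- scale_hook (a joint): Dip of the sprung hook carriage (yellow block and hook on the steel column): 0 = unloaded, at its upper stop; grows in metres as it goes down; bottom stop at 0.095. Spring 70 N/m after 0.5 N preload: the blank settles at about 20 to 77 mm, depending on its weight. Lightly damped: it bobs for some seconds when disturbed.
- hook_seat (a point): Lowest point (bar axis) of the hook's V seat, moving with the carriage; 245 mm high unloaded. Axes as the stand's, z up. The hook, an 8 mm round bar, comes from the column (122 mm off in +x) and points to -x. On the +x side the bar rises to 12 mm higher at 22 mm, then runs level to the column; on the -x side it rises to its free tip, 24 mm out and 14 mm higher (bar axis).
- pointer (a point): Tip of the black pointer on the hook carriage, beside the white graduated plate; it moves with the hook and shows the reading: 122 mm in +x, 55 mm in +y and 30 mm in z from hook_seat. Axes as the stand's.
- marker_mid (a point): Centre of the red reading marker, at its white line: block 16 (x) x 30 (y) x 26 (z) mm, flat top, 37 mm beyond the pointer in +y. Slides only up and down on a thin steel rod (26 mm to its -y side, top at 288 mm) with 2 N of friction and stays where left. Starts with its centre 265 to 285 mm high; lowest 185 mm. Push it on its top, or pinch its x faces. Axes as the stand's.
- scale_stand: Fixed spring scale stand: green base plate 200 x 190 x 18 mm, dark steel column 30 mm square and 288 mm tall. Origin at the foot of the column on the bench; x points away from the hook's tip, z up.
- dark_blank: Bystander: dark wooden blank of the same shape and hanger as the pale one; origin at the centre of its underside. Not to be moved.
- mallet: Bystander: turned wooden mallet standing on its head, 84 mm across, 205 mm tall; origin under its centre.
- glue: Bystander: white glue bottle with a blue label, 56 mm across, 150 mm tall; origin under its centre.
- hammer: Bystander: hammer lying on the bench; origin under its middle.
- screwdriver: Bystander: blue screwdriver lying on the bench; origin under its middle.
- wrench: Bystander: wrench lying on the bench; origin under its middle.
- brush: Bystander: brush lying on the bench; origin under its middle.
Mind the look-alikes: they are no part of the job. Leave any green or yellow look-alike of the pale_blank alone.

How it is judged:
On the way, in this order (a step that is already met when the one before it is completed fails the run):
1. the pale blank hangs on the hook by its bail, untouched by the robot, and has settled (contact force between pale_blank and scale_hook above 1 N and value of joint scale_hook above 0.012 m and distance between pale_blank_bail and hook_seat below 0.02 m and contact force between each of the fingers, the arm and pale_blank below 0.05 N and contact force between each of the fingers, the arm and scale_hook below 0.05 N and velocity of joint scale_hook between -0.012 and 0.012 m/s and linear speed of pale_blank below 0.04 m/s), for 0.5 s.
2. the marker is level with the pointer (within 5 mm) while the blank still hangs there settled (all of step 1 and z of marker_mid in the frame of pointer between -0.005 and 0.005 m), for 0.3 s.
At the end, for the whole second after the job is handed in: The pale blank hangs by its bail in the hook's seat (bail apex within 20 mm of it), carried by the hook alone and at rest, and the middle of the red marker is within 5 mm of the pointer's height (all of step 2); the robot touches nothing.
It fails at once if the hook drops or springs up faster than 0.12 m/s, or faster than 0.08 m/s once the blank on it is let go (velocity of joint scale_hook above 0.12 m/s or velocity of joint scale_hook below -0.12 m/s or (contact force between the fingers and pale_blank below 0.05 N and contact force between pale_blank and scale_hook above 0.5 N and (velocity of joint scale_hook above 0.08 m/s or velocity of joint scale_hook below -0.08 m/s))).
It fails at once if the hook is pushed down to its bottom stop (dip over 90 mm) (value of joint scale_hook above 0.09 m).
It fails at once if the blank is forced against the hook with more than 12 N (contact force between pale_blank and scale_hook above 12 N).
It fails at once if the robot presses on the hook carriage or on the marker with more than 15 N (contact force between any of the fingers, the arm and scale_hook above 15 N or contact force between any of the fingers, the arm and marker above 15 N).
It fails at once if a bystander is moved by more than 30 mm (distance of any of dark_blank, mallet, glue, hammer, screwdriver, wrench, brush from where it was at the start of the episode above 0.03 m).
It also fails if it takes over 72 s, if anything falls off the work surface, if the arm or the gripper's body presses on something with over 40 N, if the wrist force passes 120 N, or if a joint passes its speed limit or range.

## Working session

There is one attempt and no reset: what is moved stays moved. The work goes in short steps, Python scripts to look and compute and a tool call to move; the robot and the scene stay as the last step left them, time stands still between calls to the robot, and variables do not carry over. Pictures are saved under pics/ and viewed, at most 10 in all, crops included, and the job is handed in when it is done.

Besides the shell and the picture viewer there is one more tool, called after "Request:" as name(argument=value, ...) on one line, values as JSON. send_rows: Moves the arm, as the interface text tells. Its arguments: {"type":"object","properties":{"motion":{"type":"string"}},"required":["motion"]}

```bash
ls; mkdir -p pics; python3 - <<'E'
from workcell import bot, vision, workorder, boxes_of
import cv2, numpy as np
o=bot.get_obs(); print({k:np.round(v,3).tolist() for k,v in o.items()})
ims=[]
for c in ["scene","side"]:
    im=vision.camera(c); cv2.imwrite(f"pics/{c}0.png",im[...,::-1])
    m=vision.camera_model(c); print(c,m["fov_y"],m["cx"],m["cy"],np.round(m["world_from_camera"],3).tolist())
    for t in ["pale_blank","pale_blank_grip","dark_blank","scale_hook","marker_mid","scale_stand","mallet","glue"]:
        print(t,[(np.round(d["rect"]).tolist(),round(d["conf"],2)) for d in boxes_of(c,t)][:4])
E
```

```text
pics
{'clock': 0.0, 'joint_pos': [1.202, 0.241, 0.004, 1.335, 0.0, 1.571], 'joint_vel': [0.001, -0.001, -0.001, 0.0, 0.0, 0.0], 'tau': [0.001, -37.232, 25.241, 0.017, 0.0, -0.0], 'eef_pos': [0.18, 0.466, 0.209], 'tool_rot': [0.183, 0.983, -0.001, -0.0], 'ft_force': [-0.654, 0.207, 1.249], 'ft_torque': [0.023, -0.035, 0.037], 'grasp_force': 0.0, 'grip_width': 0.086}
scene 53.0402989997759 322.7054565190843 238.15920828623658 [[0.475, 0.622, -0.622, 1.378], [0.88, -0.328, 0.344, -0.522], [0.01, -0.711, -0.703, 1.162], [0.0, 0.0, 0.0, 1.0]]
pale_blank [([317.0, 291.0, 30.0, 58.0], 0.94), ([258.0, 235.0, 24.0, 51.0], 0.82), ([284.0, 268.0, 25.0, 55.0], 0.63), ([317.0, 240.0, 29.0, 52.0], 0.6)]
pale_blank_grip [([317.0, 290.0, 33.0, 54.0], 0.96), ([257.0, 238.0, 28.0, 53.0], 0.86), ([284.0, 267.0, 28.0, 51.0], 0.59)]
dark_blank [([223.0, 292.0, 32.0, 54.0], 0.94)]
scale_hook [([387.0, 217.0, 35.0, 43.0], 0.75)]
marker_mid [([286.0, 268.0, 29.0, 51.0], 0.61), ([390.0, 218.0, 34.0, 46.0], 0.28)]
scale_stand [([391.0, 248.0, 84.0, 117.0], 0.87)]
mallet [([440.0, 214.0, 26.0, 57.0], 0.79)]
gl
[... 182 characters left out ...]
0.751, -1.255], [-0.011, -0.833, -0.553, 1.071], [0.0, 0.0, 0.0, 1.0]]
pale_blank [([327.0, 292.0, 27.0, 65.0], 0.97), ([362.0, 271.0, 26.0, 58.0], 0.77), ([283.0, 313.0, 31.0, 64.0], 0.73), ([291.0, 270.0, 29.0, 58.0], 0.62)]
pale_blank_grip [([283.0, 314.0, 34.0, 66.0], 0.9), ([291.0, 272.0, 30.0, 61.0], 0.77), ([326.0, 293.0, 31.0, 62.0], 0.68), ([360.0, 268.0, 31.0, 60.0], 0.6)]
dark_blank [([368.0, 340.0, 36.0, 68.0], 0.73), ([318.0, 185.0, 57.0, 20.0], 0.38)]
scale_hook [([322.0, 187.0, 39.0, 18.0], 0.88)]
marker_mid [([324.0, 167.0, 12.0, 14.0], 0.6)]
scale_stand [([322.0, 216.0, 73.0, 109.0], 0.96)]
mallet [([272.0, 198.0, 24.0, 58.0], 0.76)]
glue [([432.0, 324.0, 27.0, 55.0], 0.72)]
```

```bash
python3 - <<'E'
import cv2
a=cv2.imread("pics/scene0.png")[160:400,180:480]; cv2.imwrite("pics/s1.png",cv2.resize(a,(750,600),interpolation=cv2.INTER_CUBIC))
a=cv2.imread("pics/side0.png")[140:380,220:480]; cv2.imwrite("pics/d1.png",cv2.resize(a,(650,600),interpolation=cv2.INTER_CUBIC))
E
```

```text
(no output)
```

View pics/s1.png

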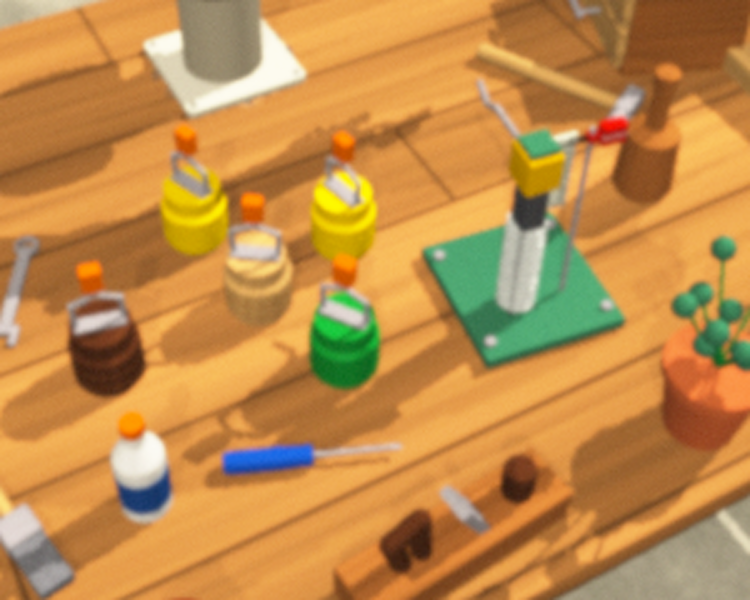

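View pics/d1.png

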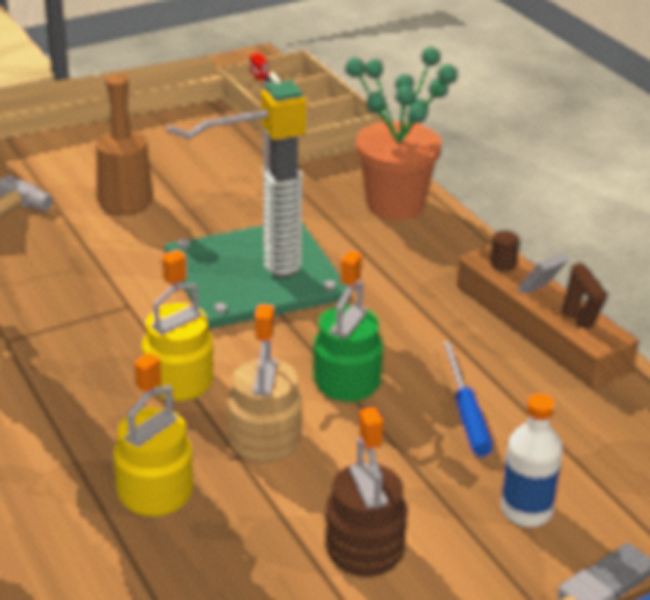

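```bash
cat > h.py <<'E'
from workcell import bot, vision, workorder, boxes_of
import cv2, numpy as np
from scipy.spatial.transform import Rotation as R
from scipy.optimize import least_squares
def ray(c,px):
    m=vision.camera_model(c); f=240/np.tan(np.radians(m["fov_y"])/2)
    T=np.array(m["world_from_camera"]); d=T[:3,:3]@np.array([(px[0]-m["cx"])/f,(px[1]-m["cy"])/f,1]); return T[:3,3],d/np.linalg.norm(d)
def wray(o,px):
    m=vision.camera_model("wrist"); f=240/np.tan(np.radians(m["fov_y"])/2)
    v=np.array([px[0]-m["cx"],px[1]-m["cy"]]); r=np.linalg.norm(v); th=r/f
    d=np.r_[v/max(r,1e-9)*np.sin(th),np.cos(th)]; H=np.array(m["hand_eye"]); W=R.from_quat(o["tool_rot"]).as_matrix()
    return W@H[:3,3]+o["eef_pos"], W@H[:3,:3]@d
def tri(rays):
    A=sum(np.eye(3)-np.outer(d,d) for p,d in rays); b=sum((np.eye(3)-np.outer(d,d))@p for p,d in rays)
    x=np.linalg.solve(A,b); return x,[round(float(1e3*np.linalg.norm((np.eye(3)-np.outer(d,d))@(x-p))),1) for p,d in rays]
def onz(r,z): p,d=r; return p+d*(z-p[2])/d[2]
def wproj(o,X):
    m=vision.camera_model("wrist"); f=240/np.tan(np.radians(m["fov_y"])/2); H=np.array(m["hand_eye"]); W=R.from_quat(o["tool_rot"]).as_matrix()
    t=W.T@(np.array(X)-o["eef_pos"]); c=H[:3,:3].T@(t-H[:3,3]); th=np.arctan2(np.hypot(c[0],c[1]),c[2]); u=c[:2]/np.hypot(c[0],c[1])
    return u*th*f+[m["cx"],m["cy"]]
E
python3 - <<'E'
from h import *
S=lambda u,v:ray("scene",(180+u/2.5,160+v/2.5)); D=lambda u,v:ray("side",(220+u/2.5,140+v/2.5))
for n,a,b in [("pale",(252,207),(264,322)),("y1",(186,139),(147,372)),("y2",(344,147),(174,267)),("green",(345,269),(351,267)),("dark",(90,277),(371,427)),
 ("tip",(481,85),(172,130)),("captop",(538,145),(283,88)),("marker",(608,130),(258,65)),("mallettop",(668,73),(118,80)),("screw1",(438,255),(183,243)),("screw2",(491,341),(220,308)),("screw3",(606,305),(332,283))]:
    x,e=tri([S(*a),D(*b)]); print(n,np.round(x,3),e)
for a in [(438,255),(491,341),(606,305),(548,225)]: print("S",np.round(onz(S(*a),.02),3))
for a in [(183,243),(220,308),(332,283)]: print("D",np.round(onz(D(*a),.02),3))
print(vision.camera_model("wrist"))
E
```

```text
pale [ 0.462 -0.155  0.169] [1.8, 1.8]
y1 [ 0.316 -0.176  0.167] [1.7, 1.7]
y2 [ 0.419 -0.011  0.167] [1.8, 1.8]
green [ 0.598 -0.105  0.169] [2.2, 2.2]
dark [ 0.477 -0.357  0.168] [1.6, 1.6]
tip [0.485 0.137 0.257] [1.6, 1.6]
captop [0.627 0.117 0.287] [0.7, 0.7]
marker [0.637 0.205 0.279] [0.1, 0.1]
mallettop [0.518 0.403 0.199] [1.8, 1.8]
screw1 [0.508 0.096 0.069] [45.6, 45.6]
screw2 [ 0.574  0.146 -0.076] [36.1, 36.1]
screw3 [ 0.701  0.179 -0.011] [53.2, 53.2]
S [0.513 0.077 0.02 ]
S [0.663 0.061 0.02 ]
S [0.683 0.218 0.02 ]
S [0.535 0.233 0.02 ]
D [0.536 0.236 0.02 ]
D [0.516 0.076 0.02 ]
D [0.67 0.06 0.02]
{'fov_y': 65.70646984690485, 'cx': 315.4501638796343, 'cy': 240.01022041443076, 'hand_eye': array([[ 4.57972559e-04, -9.61526564e-01, -2.74711589e-01,
         6.96337966e-02],
       [ 9.99999823e-01,  3.36002391e-04,  4.91050465e-04,
         2.47043833e-04],
       [-3.79854316e-04, -2.74711765e-01,  9.61526548e-01,
        -1.63742866e-01],
       [ 0.00000000e+00,  0.00000000e+00,  0.00000000e+00,
         1.00000000e+00]])}
```

Request:
send_rows(motion="-1 -1 -1 -4.5 0; -1 -4 -4 -9 0; -1 -8 -8 -9 0; -1 -12 -12 -9 0; -1 -16 -16 -9 0")

```text
clock: 1.4
eef_pos: [0.2609, 0.2841, 0.3008]
tool_rot: [0.183, 0.983, 0.001, 0.001]
ft_force: [1.7, -0.5, 1.1]
grip_width: 0.0857
grasp_force: 0.0
```

Request:
send_rows(motion="-1 -3.3 -3.3 0 0; -1 -6.6 -6.6 0 0; -1 -9.9 -9.9 0 0; -1 -13.2 -13.2 0 0; -1 -16.5 -16.2 0 0")

```text
clock: 1.9
eef_pos: [0.3561, 0.0728, 0.3005]
tool_rot: [0.183, 0.983, 0.0, 0.001]
ft_force: [1.5, 0.7, 0.1]
grip_width: 0.0857
grasp_force: 0.0
```

Request:
send_rows(motion="-1 -3.3 -3.3 0 0; -1 -6.6 -6.6 0 0; -1 -9.9 -9.9 0 0; -1 -13 -13 0 0; -1 -16.2 -15.6 0 0")

```text
clock: 2.4
eef_pos: [0.451, -0.1314, 0.3003]
tool_rot: [0.184, 0.983, -0.0, 0.0]
ft_force: [0.8, 0.7, 0.9]
grip_width: 0.0852
grasp_force: 0.0
```

Request:
send_rows(motion="-1 0 0 0 0; -1 0 0 0 0; -1 0 0 0 0")

```text
clock: 2.7
eef_pos: [0.4503, -0.1285, 0.3001]
tool_rot: [0.183, 0.983, 0.0, -0.0]
ft_force: [-0.3, 0.5, 0.1]
grip_width: 0.0856
grasp_force: 0.0
```

```bash
python3 - <<'E'
from h import *
o=bot.get_obs(); print({k:np.round(v,3).tolist() for k,v in o.items()})
im=vision.camera("wrist"); cv2.imwrite("pics/w1.png",im[...,::-1])
for t in ["pale_blank","pale_blank_grip"]: print([(np.round(d["rect"]).tolist(),round(d["conf"],2)) for d in boxes_of("wrist",t)][:4])
print(wproj(o,[.462,-.155,.166]))
E
```

```text
{'clock': 2.7, 'joint_pos': [-0.278, 0.157, 0.131, 1.546, 0.0, 0.09], 'joint_vel': [0.016, -0.015, -0.006, -0.001, -0.002, -0.002], 'tau': [-0.494, -33.089, 25.913, -0.05, -0.023, 0.002], 'eef_pos': [0.45, -0.128, 0.3], 'tool_rot': [0.183, 0.983, 0.0, -0.0], 'ft_force': [-0.337, 0.46, 0.117], 'ft_torque': [-0.03, 0.056, -0.072], 'grasp_force': 0.0, 'grip_width': 0.086}
[([406.0, 134.0, 92.0, 72.0], 0.94), ([298.0, 218.0, 74.0, 87.0], 0.87), ([377.0, 316.0, 66.0, 115.0], 0.75), ([226.0, 103.0, 100.0, 73.0], 0.63)]
[([224.0, 104.0, 95.0, 75.0], 0.83), ([374.0, 315.0, 73.0, 115.0], 0.79), ([298.0, 219.0, 74.0, 89.0], 0.72), ([408.0, 136.0, 96.0, 74.0], 0.56)]
[290.47653341 245.82315589]
```

View pics/w1.png

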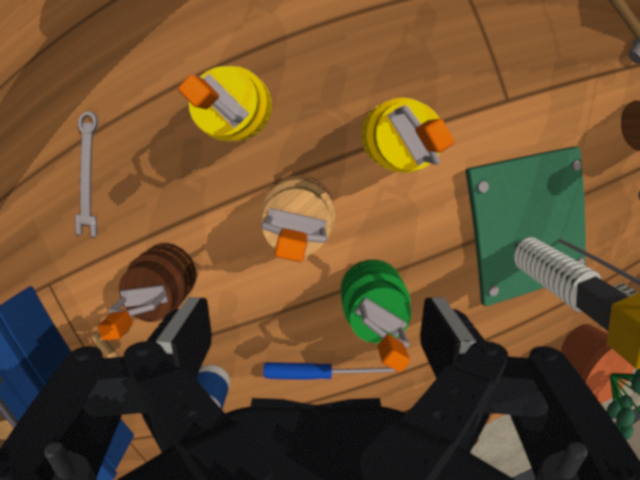

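```bash
python3 - <<'E'
import cv2
a=cv2.imread("pics/w1.png")[170:270,245:355]; cv2.imwrite("pics/w1c.png",cv2.resize(a,(660,600),interpolation=cv2.INTER_CUBIC))
E
```

```text
(no output)
```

View pics/w1c.png

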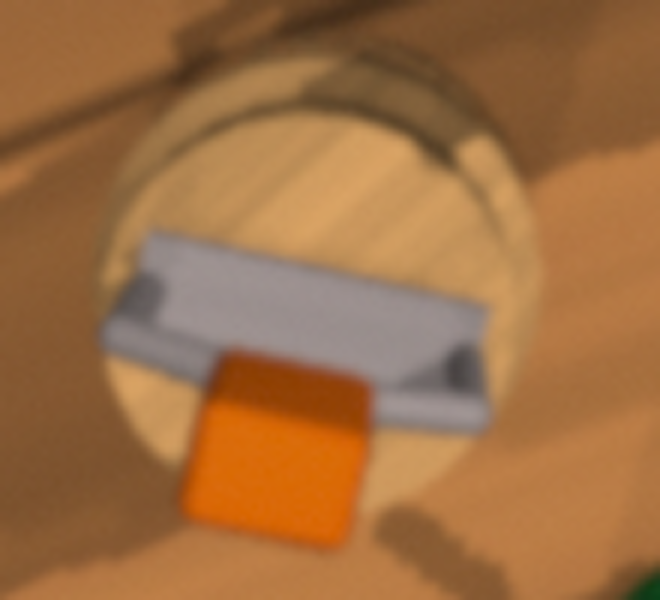

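```bash
cat >> h.py <<'E'
def ang(v): return round(float(np.degrees(np.arctan2(v[1],v[0]))),1)
E
python3 - <<'E'
from h import *
o=bot.get_obs(); C=lambda u,v:wray(o,(245+u/6,170+v/6))
P=lambda a,z:onz(C(*a),z)
for a,b,z in [((150,232),(488,310),.094),((105,335),(490,420),.127),((207,402),(368,432),.183),((183,515),(345,548),.183)]:
    p,q=P(a,z),P(b,z); print(np.round((p+q)/2,3),np.linalg.norm(q-p),ang(q-p))
g=P((276,474),.183); print("grip",g)
W=R.from_quat(o["tool_rot"]).as_matrix(); print("tool y",ang(W[:,1]),W.T@(g-o["eef_pos"])*100)
E
```

```text
[ 0.454 -0.148  0.094] 0.05906689282873761 55.6
[ 0.462 -0.153  0.127] 0.0619576882689467 56.1
[ 0.454 -0.148  0.183] 0.021526823275331324 58.0
[ 0.468 -0.157  0.183] 0.02208473060933664 57.0
grip [ 0.46065231 -0.15237543  0.183     ]
tool y 69.0 [-1.8166667  -1.90184924 11.75618711]
```

Request:
send_rows(motion="-1 -1.85 -1.95 0 0.12; -1 -1.85 -1.95 2 0.222; -1 -1.85 -1.95 6 0.222; -1 -1.85 -1.95 10 0.222; -1 -1.85 -1.95 12.5 0.222")

```text
clock: 3.35
eef_pos: [0.4594, -0.1526, 0.1728]
tool_rot: [0.29, 0.957, 0.0, -0.001]
ft_force: [-0.6, 0.4, 0.0]
grip_width: 0.0852
grasp_force: 0.0
```

Request:
send_rows(motion="-1 0 0 1.5 0; -1 0 0 2.4 0; -1 0 0 2.4 0; -1 0 0 2.4 0")

```text
clock: 3.75
eef_pos: [0.4616, -0.1538, 0.1521]
tool_rot: [0.291, 0.957, -0.0, 0.001]
ft_force: [-0.7, 0.1, 0.1]
grip_width: 0.0857
grasp_force: 0.0
```

```bash
python3 - <<'E'
from h import *
o=bot.get_obs(); print({k:np.round(v,3).tolist() for k,v in o.items() if k in("eef_pos","ft_force","grip_width","clock")})
W=R.from_quat(o["tool_rot"]).as_matrix(); print(ang(W[:,1]), W.T@(np.array([.461,-.153,.151])-o["eef_pos"]))
im=vision.camera("wrist"); cv2.imwrite("pics/w2.png",im[...,::-1])
E
```

```text
{'clock': 3.75, 'eef_pos': [0.462, -0.154, 0.152], 'ft_force': [-0.73, 0.055, 0.084], 'grip_width': 0.086}
56.2 [0.00094775 0.00037852 0.00108307]
```

View pics/w2.png

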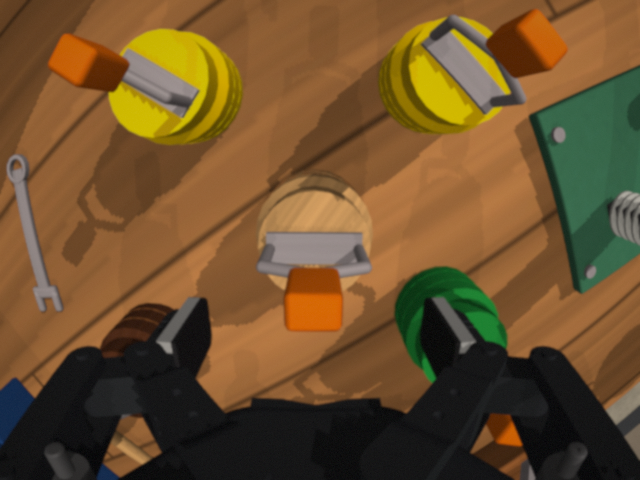

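Request:
send_rows(motion="1 0 0 0 0; 1 0 0 0 0; 1 0 0 0 0; 1 0 0 0 0; 1 0 0 0 0")

```text
clock: 4.3
eef_pos: [0.4611, -0.1544, 0.1515]
tool_rot: [0.291, 0.957, -0.0, 0.0]
ft_force: [-1.5, -0.4, 3.2]
grip_width: 0.0217
grasp_force: 59.9
```

Request:
send_rows(motion="1 0 0 0 0; 1 0 0 0 0; 1 0 0 0 0; 1 0 0 0 0; 1 0 0 0 0")

```text
clock: 4.8
eef_pos: [0.4612, -0.1544, 0.1515]
tool_rot: [0.291, 0.957, -0.0, 0.0]
ft_force: [-0.9, -1.1, 5.6]
grip_width: 0.0219
grasp_force: 60.1
```

Request:
send_rows(motion="1 0 0 -0.5 0; 1 0 0 -1.5 0; 1 0 0 -4 0; 1 0 0 -7 0; 1 0 0 -10 0")

```text
clock: 5.3
eef_pos: [0.4601, -0.1534, 0.2513]
tool_rot: [0.291, 0.957, 0.0, -0.002]
ft_force: [0.2, 0.1, -5.2]
grip_width: 0.0218
grasp_force: 59.6
```

Request:
send_rows(motion="1 0 0 -3.5 0; 1 0 0 -7 0; 1 0 0 -9.5 0; 1 0 0 -10.5 0; 1 0 0 -10.5 0")

```text
clock: 5.8
eef_pos: [0.4615, -0.154, 0.3569]
tool_rot: [0.291, 0.957, 0.0, 0.001]
ft_force: [0.5, -0.9, -5.8]
grip_width: 0.0221
grasp_force: 59.6
```

Request:
send_rows(motion="1 0 0 0 0; 1 0 0 0 0; 1 0 0 0 0; 1 0 0 0 0; 1 0 0 0 0")

```text
clock: 6.3
eef_pos: [0.4608, -0.154, 0.3556]
tool_rot: [0.291, 0.957, 0.0, -0.0]
ft_force: [0.4, -0.7, -5.9]
grip_width: 0.0223
grasp_force: 59.6
```

```bash
python3 - <<'E'
from h import *
for i in range(6):
    o=bot.get_obs(); print({k:np.round(v,3).tolist() for k,v in o.items() if k in("eef_pos","ft_force","grip_width","clock")}); im=vision.camera("wrist")
cv2.imwrite("pics/w3.png",im[...,::-1])
W=R.from_quat(o["tool_rot"]).as_matrix(); print(ang(W[:,1]))
E
```

```text
{'clock': 6.3, 'eef_pos': [0.461, -0.154, 0.356], 'ft_force': [0.419, -0.716, -5.895], 'grip_width': 0.022}
{'clock': 6.35, 'eef_pos': [0.461, -0.154, 0.356], 'ft_force': [0.047, 0.513, -4.602], 'grip_width': 0.022}
{'clock': 6.4, 'eef_pos': [0.461, -0.154, 0.356], 'ft_force': [-0.205, 0.133, -4.268], 'grip_width': 0.022}
{'clock': 6.45, 'eef_pos': [0.461, -0.154, 0.356], 'ft_force': [0.718, -0.082, -4.939], 'grip_width': 0.022}
{'clock': 6.5, 'eef_pos': [0.461, -0.154, 0.356], 'ft_force': [0.113, 0.369, -5.095], 'grip_width': 0.022}
{'clock': 6.55, 'eef_pos': [0.461, -0.154, 0.356], 'ft_force': [0.072, -0.944, -6.241], 'grip_width': 0.022}
56.1
```

View pics/w3.png

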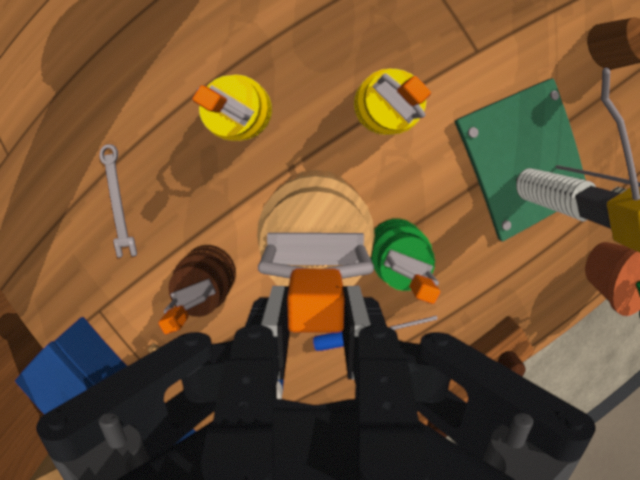

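```bash
python3 - <<'E'
import cv2, numpy as np
M=np.zeros((600,800,3),np.uint8)
def put(f,x0,y0,w,h,k,X,Y): M[Y:Y+h*k,X:X+w*k]=cv2.resize(cv2.imread(f)[y0:y0+h,x0:x0+w],(w*k,h*k),interpolation=cv2.INTER_CUBIC)
put("pics/scene0.png",366,184,70,42,8,0,0)      # 560x336
put("pics/side0.png",284,162,62,32,9,0,337)      # 558x288 -> trim
put("pics/w3.png",586,60,54,150,4,562,0)
cv2.imwrite("pics/mos1.png",M)
E
```

```text
Traceback (most recent call last):
ValueError: could not broadcast input array from shape (288,558,3) into shape (263,558,3)
```

```bash
python3 - <<'E'
import cv2, numpy as np
M=np.zeros((600,800,3),np.uint8)
def put(f,x0,y0,w,h,k,X,Y): M[Y:Y+h*k,X:X+w*k]=cv2.resize(cv2.imread(f)[y0:y0+h,x0:x0+w],(w*k,h*k),interpolation=cv2.INTER_CUBIC)
put("pics/scene0.png",366,184,70,40,8,0,0)
put("pics/side0.png",284,168,62,30,9,0,325)
put("pics/w3.png",586,60,54,148,4,562,0)
cv2.imwrite("pics/mos1.png",M)
E
```

```text
(no output)
```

View pics/mos1.png

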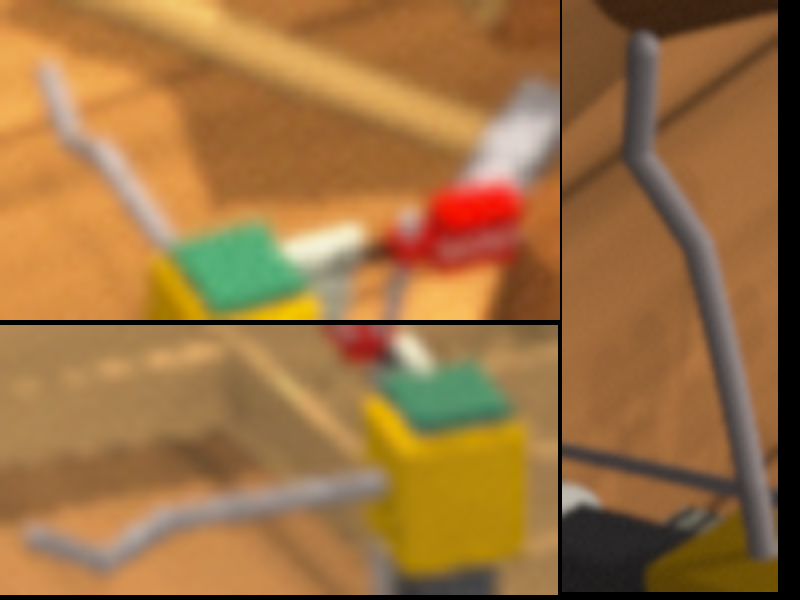

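```bash
python3 - <<'E'
from h import *
o=bot.get_obs()
S=lambda u,v:ray("scene",(366+(u+.5)/8-.5,184+(v+.5)/8-.5)); D=lambda u,v:ray("side",(284+(u+.5)/9-.5,168+(v-325)/9-.5)); Wr=lambda u,v:wray(o,(586+(u-562)/4-.4,60+v/4-.4))
L={}
for n,a,b,c in [("tip",(46,66),(32,537),(643,38)),("seat",(71,137),(104,558),(638,155)),("bend",(105,150),(168,518),(703,240))]:
    x,e=tri([S(*a),D(*b),Wr(*c)]); L[n]=x; print(n,np.round(x,4),e, np.round(tri([S(*a),D(*b)])[0],4))
print(ang(L["bend"]-L["tip"]))
col,e=tri([S(240,264),D(445,395)]); print("cap",col,e); mk,e=tri([S(473,225),D(352,338)]); print(mk)
y=np.radians(-6.5); ex=np.array([np.cos(y),np.sin(y)]); print("pred seat from col",col[:2]-.122*ex)
E
```

```text
tip [0.4784 0.1366 0.2612] [1.1, 2.2, 1.6] [0.4796 0.1359 0.2619]
seat [0.5037 0.1327 0.248 ] [0.8, 1.1, 1.1] [0.5044 0.1325 0.2486]
bend [0.5261 0.1321 0.2586] [0.8, 2.4, 1.9] [0.5274 0.1309 0.2595]
-5.4
cap [0.62578905 0.11807022 0.28842887] [1.2, 1.2]
[0.63473462 0.21103042 0.27040577]
pred seat from col [0.50457328 0.13188101]
```

Request:
send_rows(motion="1 1.5 1.6 0 0; 1 4 4.4 0 0; 1 6.5 7 0 0; 1 9 9.7 0 0; 1 11 12 0 0")

```text
clock: 7.1
eef_pos: [0.4358, 0.0086, 0.3564]
tool_rot: [0.291, 0.957, 0.0, 0.0]
ft_force: [-0.2, 0.6, -4.9]
grip_width: 0.0222
grasp_force: 59.7
```

Request:
send_rows(motion="1 2.2 2.4 0 -0.09; 1 4.4 4.8 0 -0.19; 1 6.6 7.2 0 -0.29; 1 8.4 9 0 -0.39; 1 9.4 9.95 0 -0.48")

```text
clock: 7.6
eef_pos: [0.4133, 0.1439, 0.3562]
tool_rot: [0.052, 0.999, 0.001, 0.0]
ft_force: [-0.6, -0.5, -5.0]
grip_width: 0.0222
grasp_force: 59.7
```

Request:
send_rows(motion="1 0 0 0 0; 1 0 0 0 0; 1 0 0 0 0; 1 0 0 0 0; 1 0 0 0 0")

```text
clock: 8.1
eef_pos: [0.414, 0.1412, 0.3561]
tool_rot: [0.056, 0.998, -0.0, 0.0]
ft_force: [-0.6, 0.0, -5.8]
grip_width: 0.0221
grasp_force: 59.7
```

```bash
python3 - <<'E'
from h import *
F=[]
for i in range(12):
    o=bot.get_obs(); F.append(o["ft_force"]); im=vision.camera("wrist")
F=np.array(F); print(F.mean(0),F.std(0)); 
W=R.from_quat(o["tool_rot"]).as_matrix(); print(o["eef_pos"],ang(W[:,1]),o["joint_pos"])
for n,p in [("pre",(.4145,.142,.2885)),("in",(.504,.132,.2885))]: print(n,W.T@(np.array(p)-o["eef_pos"])*100)
E
```

```text
[-0.08824792  0.01690668 -5.22548478] [0.51195604 0.31555549 0.38564121]
[0.41382535 0.14194069 0.35607986] 83.7 [ 3.30424050e-01  1.00042306e-01  2.08825154e-01  1.67956799e+00
 -2.56836497e-06  4.41161854e-01]
pre [-0.06632084  0.01333376  6.75798719]
in [-9.07201221e+00  8.53788775e-03  6.75808810e+00]
```

Request:
send_rows(motion="1 0 0 1.5 0; 1 0 0 3.5 0; 1 0 0 5.5 0; 1 0 0 6.75 0; 1 0 0 6.75 0")

```text
clock: 9.2
eef_pos: [0.4125, 0.1415, 0.2867]
tool_rot: [0.055, 0.998, -0.001, -0.002]
ft_force: [0.6, 0.1, -4.8]
grip_width: 0.0217
grasp_force: 59.7
```

Request:
send_rows(motion="1 0 0 0 0; 1 -0.5 0 0 0; 1 -1.5 0 0 0; 1 -2.5 0 0 0; 1 -3.5 0 0 0")

```text
clock: 9.7
eef_pos: [0.45, 0.138, 0.2889]
tool_rot: [0.055, 0.998, 0.0, 0.0]
ft_force: [-0.3, 0.7, -5.1]
grip_width: 0.022
grasp_force: 59.7
```

Request:
send_rows(motion="1 0 0 0 0; 1 0 0 0 0; 1 0 0 0 0")

```text
clock: 10.0
eef_pos: [0.4484, 0.1379, 0.2884]
tool_rot: [0.055, 0.998, -0.0, -0.0]
ft_force: [-0.5, -0.2, -4.9]
grip_width: 0.0221
grasp_force: 59.7
```

```bash
python3 - <<'E'
from h import *
o=bot.get_obs(); print(o["eef_pos"],o["ft_force"])
M=np.zeros((600,800,3),np.uint8)
a=vision.camera("scene")[...,::-1]; b=vision.camera("side")[...,::-1]; cv2.imwrite("pics/sc2.png",a); cv2.imwrite("pics/sd2.png",b)
M[:,:390]=cv2.resize(a[165:265,345:410],(390,600),interpolation=cv2.INTER_CUBIC)
M[:480,400:800]=cv2.resize(b[145:241,255:335],(400,480),interpolation=cv2.INTER_CUBIC)
cv2.imwrite("pics/mos2.png",M)
E
```

```text
[0.44837573 0.1379178  0.28840564] [-0.47171275 -0.15159065 -4.93727083]
```

View pics/mos2.png

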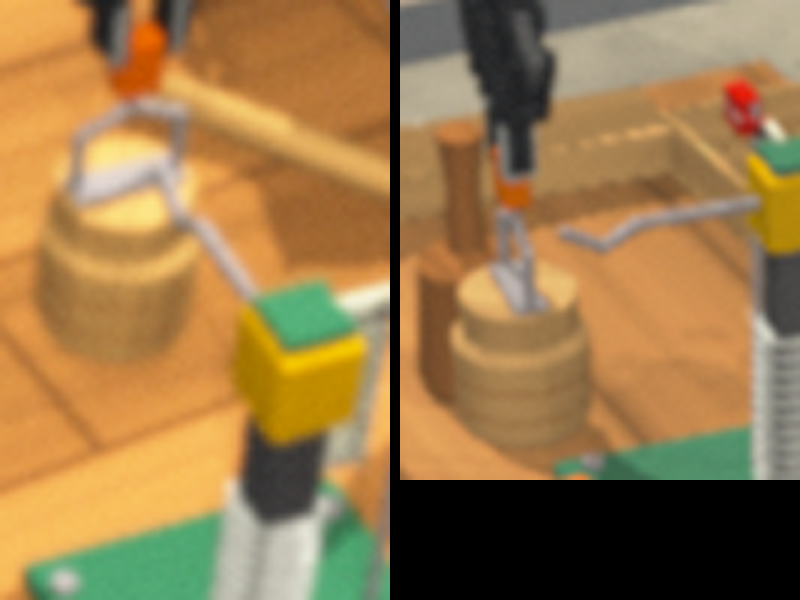

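```bash
python3 - <<'E'
from h import *
S=lambda u,v:ray("scene",(345+u/6-.4,165+v/6-.4)); D=lambda u,v:ray("side",(255+(u-400)/5-.4,145+v/5-.4))
for n,a,b in [("apex",(135,105),(511,213)),("shoulderN",(79,140),(529,238)),("shoulderF",(182,112),(503,212)),("grip",(139,58),(514,176))]:
    x,e=tri([S(*a),D(*b)]); print(n,np.round(x,4),e)
def proj(c,X):
    m=vision.camera_model(c); f=240/np.tan(np.radians(m["fov_y"])/2); q=np.linalg.inv(m["world_from_camera"])@np.r_[X,1]; return q[:2]/q[2]*f+[m["cx"],m["cy"]]
for n,X in [("apex",(.4484,.1379,.276)),("tip",(.480,.1347,.259)),("seat",(.504,.132,.245))]:
    p=proj("scene",X);q=proj("side",X); print(n,np.round((p-[345,165])*6),np.round((q-[255,145])*5+[400,0]))
E
```

```text
apex [0.4497 0.1394 0.2785] [0.7, 0.7]
shoulderN [0.4503 0.1086 0.2729] [4.5, 4.5]
shoulderF [0.454  0.1651 0.2668] [0.1, 0.1]
grip [0.4509 0.1375 0.3061] [1.7, 1.7]
apex [129. 105.] [509. 217.]
tip [155. 169.] [561. 233.]
seat [174. 221.] [600. 247.]
```

Request:
send_rows(motion="1 -0.8 0 0 0; 1 -2 0 0 0; 1 -3.2 0 0 0; 1 -4.4 -0.05 0 0; 1 -5.2 -0.05 0 0")

```text
clock: 10.6
eef_pos: [0.5019, 0.1314, 0.2882]
tool_rot: [0.056, 0.998, -0.0, 0.0]
ft_force: [0.8, -1.2, -5.0]
grip_width: 0.022
grasp_force: 59.7
```

Request:
send_rows(motion="1 -0.25 0 0 0; 1 -0.25 0 0 0; 1 -0.25 0 0.4 0; 1 -0.25 0 0.8 0; 1 -0.25 0 1.2 0")

```text
clock: 11.1
eef_pos: [0.5022, 0.1315, 0.2762]
tool_rot: [0.055, 0.998, -0.0, -0.0]
ft_force: [-0.2, 0.1, -5.3]
grip_width: 0.0224
grasp_force: 59.7
```

Request:
send_rows(motion="1 0 0 0.2 0; 1 0 0 0.4 0; 1 0 0 0.6 0; 1 0 0 0.8 0; 1 0 0 1 0")

```text
clock: 11.6
eef_pos: [0.5028, 0.1315, 0.2666]
tool_rot: [0.055, 0.998, 0.0, 0.0]
ft_force: [0.3, -0.6, -4.4]
grip_width: 0.0217
grasp_force: 59.7
```

Request:
send_rows(motion="1 0 0 0.2 0; 1 0 0 0.4 0; 1 0 0 0.6 0; 1 0 0 0.8 0; 1 0 0 1 0")

```text
clock: 12.1
eef_pos: [0.5028, 0.1315, 0.2566]
tool_rot: [0.055, 0.998, 0.0, 0.0]
ft_force: [-0.1, -0.2, -3.4]
grip_width: 0.0225
grasp_force: 59.9
```

```bash
python3 - <<'E'
from h import *
F=[]
for i in range(10):
    o=bot.get_obs(); F.append(np.r_[o["ft_force"],o["ft_torque"]]); im=vision.camera(["scene","side"][i%2])
    if i>7: cv2.imwrite(f"pics/c3{i}.png",im[...,::-1])
F=np.array(F); print(np.round(F.mean(0),3),F.std(0)); print(o["eef_pos"],o["clock"])
M=np.zeros((600,800,3),np.uint8); a=cv2.imread("pics/c38.png"); b=cv2.imread("pics/c39.png")
M[:,:390]=cv2.resize(a[165:265,345:410],(390,600),interpolation=cv2.INTER_CUBIC)
M[:480,400:800]=cv2.resize(b[145:241,265:345],(400,480),interpolation=cv2.INTER_CUBIC)
cv2.imwrite("pics/mos3.png",M)
E
```

```text
[ 0.107  0.253 -3.538  0.073 -0.057 -0.006] [0.37903617 0.38507535 0.52045876 0.03141273 0.0434933  0.02687176]
[0.50275765 0.13154528 0.25670869] 12.55
```

View pics/mos3.png

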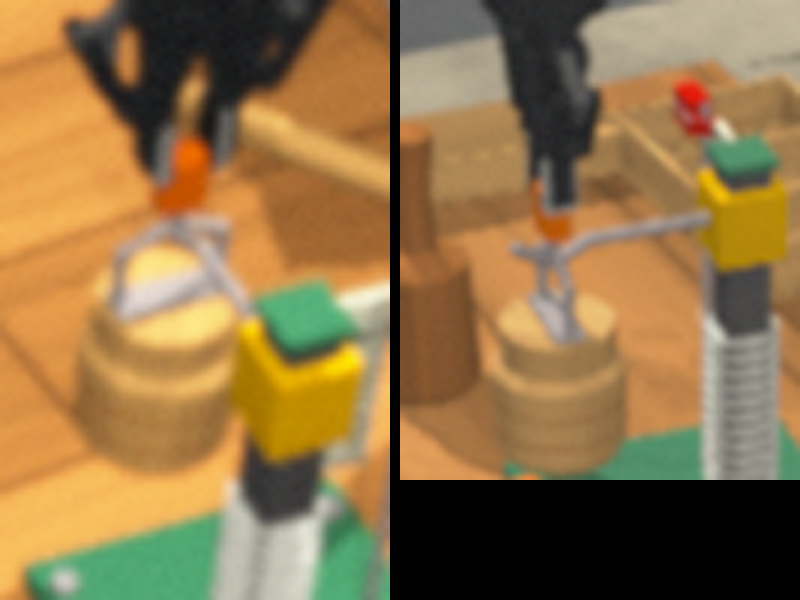

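Request:
send_rows(motion="1 0 0 0.2 0; 1 0 0 0.4 0; 1 0 0 0.6 0; 1 0 0 0.8 0; 1 0 0 1 0")

```text
clock: 13.1
eef_pos: [0.5028, 0.1316, 0.2465]
tool_rot: [0.055, 0.998, 0.0, 0.0]
ft_force: [-0.1, 0.7, -2.8]
grip_width: 0.0224
grasp_force: 59.9
```

Request:
send_rows(motion="1 0 0 0.2 0; 1 0 0 0.4 0; 1 0 0 0.6 0; 1 0 0 0.8 0; 1 0 0 1 0")

```text
clock: 13.6
eef_pos: [0.5028, 0.1315, 0.2365]
tool_rot: [0.055, 0.998, 0.0, 0.0]
ft_force: [0.2, 0.3, -2.8]
grip_width: 0.022
grasp_force: 60.0
```

Request:
send_rows(motion="1 0 0 0.2 0; 1 0 0 0.4 0; 1 0 0 0.6 0; 1 0 0 0.8 0; 1 0 0 1 0")

```text
clock: 14.1
eef_pos: [0.5028, 0.1315, 0.2265]
tool_rot: [0.055, 0.998, 0.0, 0.0]
ft_force: [0.1, 0.3, -1.2]
grip_width: 0.022
grasp_force: 60.1
```

Request:
send_rows(motion="1 0 0 0.2 0; 1 0 0 0.4 0; 1 0 0 0.6 0; 1 0 0 0.8 0; 1 0 0 1 0")

```text
clock: 14.6
eef_pos: [0.5028, 0.1315, 0.2165]
tool_rot: [0.055, 0.998, 0.0, 0.0]
ft_force: [0.1, 0.1, -0.7]
grip_width: 0.022
grasp_force: 60.2
```

```bash
cat > m.py <<'E'
from h import *
import sys
F=[]
for i in range(int(sys.argv[1])):
    o=bot.get_obs(); F.append(np.r_[o["ft_force"],o["ft_torque"]]); im=vision.camera(["scene","side"][i%2]); cv2.imwrite(f"pics/{sys.argv[2]}{i%2}.png",im[...,::-1])
F=np.array(F); print(np.round(F.mean(0),3),F.std(0)/len(F)**.5); print(o["eef_pos"],o["clock"])
E
python3 m.py 16 m1
```

```text
[ 0.908  0.567 -1.167  0.152 -0.184  0.008] [0.13605309 0.13279006 0.1241904  0.0059012  0.00887359 0.00643734]
[0.50275064 0.13152715 0.21659588] 15.35
```

Request:
send_rows(motion="1 -0.05 0.05 0.2 0; 1 -0.1 0.1 0.4 0; 1 -0.15 0.1 0.6 0; 1 -0.15 0.1 0.8 0; 1 -0.15 0.1 1 0")

```text
clock: 15.9
eef_pos: [0.5038, 0.1324, 0.2062]
tool_rot: [0.055, 0.998, -0.0, -0.001]
ft_force: [-1.6, 0.7, -0.7]
grip_width: 0.0219
grasp_force: 60.3
```

Request:
send_rows(motion="1 0 0 0.15 0; 1 0 0 0.3 0; 1 0 0 0.45 0; 1 0 0 0.5 0; 1 0 0 0.5 0")

```text
clock: 16.4
eef_pos: [0.5041, 0.1324, 0.2015]
tool_rot: [0.055, 0.998, 0.0, -0.0]
ft_force: [-2.5, 0.9, -0.3]
grip_width: 0.0226
grasp_force: 60.3
```

```bash
python3 m.py 30 m2
```

```text
[-2.772e+00  1.005e+00 -1.680e-01  2.200e-01  6.880e-01  2.000e-03] [0.10335585 0.10524132 0.08870051 0.00688863 0.01185763 0.00375082]
[0.5042846  0.13234997 0.2015891 ] 17.85
```

Request:
send_rows(motion="1 0.05 0.05 0.1 0; 1 0.1 0.1 0.2 0; 1 0.1 0.1 0.2 0; 1 0.1 0.1 0.2 0")

```text
clock: 18.3
eef_pos: [0.504, 0.1333, 0.1998]
tool_rot: [0.055, 0.998, -0.0, 0.001]
ft_force: [-1.2, -1.8, 0.3]
grip_width: 0.0222
grasp_force: 60.3
```

```bash
python3 m.py 16 m3
```

```text
[ 0.036 -0.649 -0.047 -0.213 -0.034 -0.002] [0.19558    0.14700769 0.13967561 0.00996449 0.03308035 0.00579562]
[0.50366194 0.13349152 0.19968182] 19.05
```

Request:
send_rows(motion="1 0 -0.04 0.05 0; 1 0 -0.04 0.1 0; 1 0 -0.04 0.1 0; 1 0 -0.04 0.1 0; 1 0 -0.04 0.1 0")

```text
clock: 19.6
eef_pos: [0.5036, 0.1333, 0.1987]
tool_rot: [0.055, 0.998, 0.0, 0.0]
ft_force: [1.9, 1.0, -0.2]
grip_width: 0.0217
grasp_force: 60.3
```

```bash
python3 m.py 16 m4
```

```text
[ 1.771  0.972  0.103  0.255 -0.419 -0.013] [0.05945945 0.14367472 0.11896343 0.02136023 0.01239507 0.00517033]
[0.5034712  0.13312849 0.19862189] 20.35
```

Request:
send_rows(motion="1 -0.03 0.02 0 0; 1 -0.03 0.02 0 0; 1 -0.03 0.02 0 0; 1 -0.03 0.02 0 0; 1 -0.03 0.02 0 0")

```text
clock: 20.9
eef_pos: [0.5036, 0.1332, 0.1985]
tool_rot: [0.055, 0.998, -0.0, -0.0]
ft_force: [2.1, 1.3, 0.1]
grip_width: 0.0221
grasp_force: 60.3
```

```bash
python3 m.py 10 m5
```

```text
[ 1.196  1.454  0.154  0.276 -0.269  0.009] [0.20995978 0.13808397 0.17068968 0.0080491  0.00728282 0.00809848]
[0.50364829 0.13317612 0.19857737] 21.35
```

Request:
send_rows(motion="1 -0.04 0.04 0 0; 1 -0.04 0.04 0 0; 1 -0.04 0.04 0 0; 1 -0.04 0.04 0 0; 1 -0.04 0.04 0 0")

```text
clock: 21.9
eef_pos: [0.5039, 0.1334, 0.1985]
tool_rot: [0.055, 0.998, -0.0, -0.0]
ft_force: [-0.1, 0.4, 0.1]
grip_width: 0.022
grasp_force: 60.3
```

```bash
python3 m.py 8 m6
```

```text
[-0.349 -0.353  0.15  -0.139  0.085 -0.024] [0.16725401 0.12378652 0.1135804  0.0175116  0.00657619 0.00577591]
[0.50392801 0.13339606 0.19849731] 22.25
```

Forces are near zero now; release gently.

Request:
send_rows(motion="0.3 0 0 0 0; 0.3 0 0 0 0; 0.3 0 0 0 0; 0.3 0 0 0 0; 0.3 0 0 0 0")

```text
clock: 22.8
eef_pos: [0.5042, 0.1336, 0.1986]
tool_rot: [0.055, 0.998, 0.0, 0.0]
ft_force: [1.2, -0.2, -1.1]
grip_width: 0.0297
grasp_force: 0.0
```

Request:
send_rows(motion="-0.3 0 0 0 0; -0.3 0 0 0 0; -0.3 0 0 0 0; -0.3 0 0 0 0; -0.3 0 0 0 0")

```text
clock: 23.3
eef_pos: [0.5041, 0.1336, 0.1986]
tool_rot: [0.055, 0.998, -0.0, 0.0]
ft_force: [0.7, 0.2, 0.0]
grip_width: 0.0558
grasp_force: 0.0
```

```bash
python3 m.py 10 m7; python3 - <<'E'
import cv2, numpy as np
M=np.zeros((600,800,3),np.uint8); a=cv2.imread("pics/m70.png"); b=cv2.imread("pics/m71.png")
M[:,:400]=cv2.resize(a[170:290,360:440],(400,600),interpolation=cv2.INTER_CUBIC)
M[:500,402:802]=cv2.resize(b[145:245,265:345],(400,500),interpolation=cv2.INTER_CUBIC)[:,:398]
cv2.imwrite("pics/mos4.png",M)
E
```

```text
[ 0.448  0.007 -0.055 -0.001  0.013 -0.002] [0.1169781  0.09042543 0.21646814 0.00841425 0.00708234 0.01020624]
[0.50413908 0.13355178 0.19858103] 23.75
```

View pics/mos4.png

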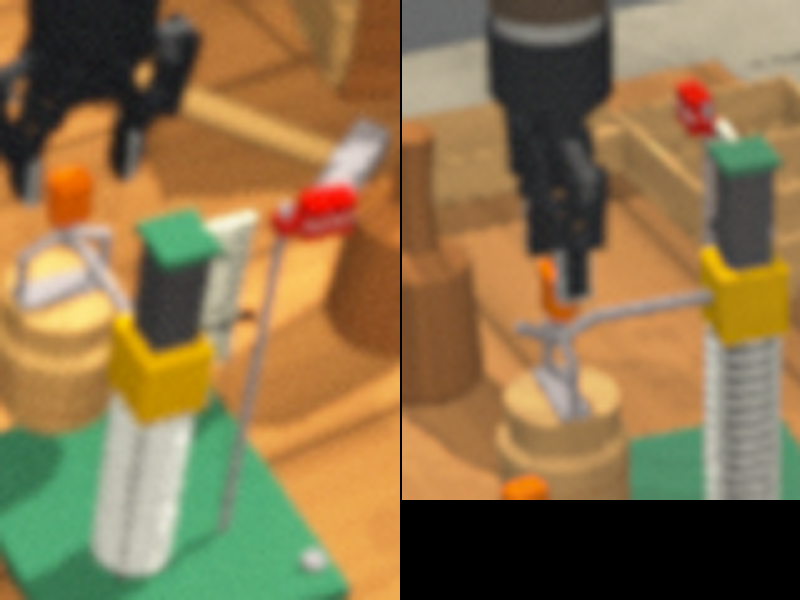

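Request:
send_rows(motion="-0.3 0 0 -0.5 0; -0.3 0 0 -2 0; -0.3 0 0 -5 0; -0.3 0 0 -9 0; -0.3 0 0 -13 0")

```text
clock: 24.3
eef_pos: [0.5037, 0.1334, 0.3301]
tool_rot: [0.055, 0.998, -0.0, -0.0]
ft_force: [1.5, 0.1, -0.2]
grip_width: 0.0556
grasp_force: 0.0
```

Request:
send_rows(motion="1 0 0 0 0; 1 -3 2.4 0 0.13; 1 -6 4.8 0 0.26; 1 -9 7.2 0 0.39; 1 -12.3 9.65 0 0.52")

```text
clock: 24.8
eef_pos: [0.6378, 0.2165, 0.329]
tool_rot: [0.313, 0.95, 0.0, 0.0]
ft_force: [1.2, -0.3, 0.6]
grip_width: 0.0003
grasp_force: 0.0
```

Request:
send_rows(motion="1 0 0 0 0.13; 1 0 0 0 0.26; 1 0 0 0 0.39; 1 0 0 0 0.52; 1 0 0 0 0.65")

```text
clock: 25.3
eef_pos: [0.6371, 0.2159, 0.3279]
tool_rot: [0.6, 0.8, -0.0, -0.0]
ft_force: [-0.3, 0.0, 1.5]
grip_width: 0.0001
grasp_force: 0.0
```

Request:
send_rows(motion="1 0 0 0 0.13; 1 0 0 0 0.26; 1 0 0 0 0.4; 1 0 0 0 0.4; 1 0 0 0 0.4")

```text
clock: 25.8
eef_pos: [0.637, 0.2159, 0.3283]
tool_rot: [0.744, 0.668, -0.0, -0.0]
ft_force: [-0.2, -0.1, -0.5]
grip_width: -0.0
grasp_force: 0.0
```

```bash
cat > y.py <<'E'
from h import *
def mask(im,kind):
    h=cv2.cvtColor(im,cv2.COLOR_BGR2HSV)
    return cv2.inRange(h,(20,180,90),(32,255,255)) if kind=="y" else cv2.inRange(h,(0,190,120),(4,255,255))|cv2.inRange(h,(174,190,120),(180,255,255))
def cen(im,kind,box):
    x0,y0,x1,y1=box; m=mask(im,kind)[y0:y1,x0:x1]; n,l,s,c=cv2.connectedComponentsWithStats(m); k=1+np.argmax(s[1:,4]); return c[k]+[x0,y0],s[k]+[x0,y0,0,0,0]
def both(a,b):
    out={}
    for kind,bs,bd in [("y",(375,190,425,280),(315,160,350,225)),("r",(400,195,440,260),(305,150,345,215))]:
        p,s=cen(a,kind,bs); q,t=cen(b,kind,bd); x,e=tri([ray("scene",p),ray("side",q)]); out[kind]=x; print(kind,np.round(p,1),s,np.round(q,1),t,np.round(x,4),e)
    return out
E
python3 - <<'E'
from y import *
o=bot.get_obs(); W=R.from_quat(o["tool_rot"]).as_matrix(); print(o["clock"],o["eef_pos"],ang(W[:,1]),o["grip_width"])
A=both(cv2.imread("pics/scene0.png"),cv2.imread("pics/side0.png"))
for i in range(2):
    a=vision.camera("scene")[...,::-1].copy(); b=vision.camera("side")[...,::-1].copy(); B=both(a,b)
    print("dip",A["y"]-B["y"])
cv2.imwrite("pics/z0.png",a);cv2.imwrite("pics/z1.png",b)
E
```

```text
25.8 [0.63704133 0.2158649  0.328291  ] -6.1 -4.499400071596993e-05
y [393.7 228.1] [384 216  22  23 306] [333.1 186.2] [324 176  19  20 252] [0.6273 0.1172 0.2493] [0.8, 0.8]
r [423.  211.3] [415 208  16   9  69] [322.7 163.9] [321 162   5   6  17] [0.6362 0.2048 0.2841] [2.3, 2.3]
y [390.9 244.1] [381 233  21  21 286] [333.2 204.5] [325 195  18  19 236] [0.6269 0.1164 0.1854] [0.0, 0.0]
r [423.  211.3] [415 208  16   9  70] [322.7 163.7] [321 162   5   5  16] [0.6362 0.2047 0.2846] [2.5, 2.5]
dip [0.00042106 0.00082148 0.06385723]
y [391. 244.] [381 233  22  21 287] [333.2 204.4] [325 195  17  19 237] [0.6268 0.1167 0.1855] [0.0, 0.0]
r [423.1 211.2] [415 208  16   9  69] [322.8 163.6] [321 162   5   5  17] [0.6365 0.2048 0.2849] [2.5, 2.5]
dip [0.00043374 0.00054516 0.06381942]
```

```bash
python3 - <<'E'
from y import *
def proj(c,X):
    m=vision.camera_model(c); f=240/np.tan(np.radians(m["fov_y"])/2); q=np.linalg.inv(m["world_from_camera"])@np.r_[X,1]; return q[:2]/q[2]*f+[m["cx"],m["cy"]]
# dip by matching the yellow block's lower part / warped by projected motion
for c,f0,f1,box in [("scene","scene0","z0",(378,222,412,244)),("side","side0","z1",(320,180,348,201))]:
    a=cv2.imread(f"pics/{f0}.png"); b=cv2.imread(f"pics/{f1}.png"); x0,y0,x1,y1=box
    S=np.array([[cen(a,"y",box)[0]]])
    am=mask(a,"y").astype(np.float32); bm=mask(b,"y").astype(np.float32)
    lo=lambda m,cols: [np.where(m[:,k][150:290]>0)[0].max()+150 for k in cols if (m[150:290,k]>0).any()]
    X=np.array([.6265,.1175,.249]); p0=proj(c,X)
    # subpixel edge: green-ish->use saturation*value 'blue low' profile: (R+G)/2-B
    y=lambda im: im[...,1:].mean(2).astype(float)-im[...,0]
    best=[]
    for d in np.arange(.055,.08,.0005):
        p1=proj(c,X-[0,0,d]); h=1e-2
        s=np.linalg.norm(proj(c,X-[0,0,d]+[0,h,0])-p1)/np.linalg.norm(proj(c,X+[0,h,0])-p0)
        M=np.float32([[1/s,0,p0[0]-p1[0]/s],[0,1/s,p0[1]-p1[1]/s]]); w=cv2.warpAffine(y(b),M,(640,480),flags=cv2.INTER_CUBIC)
        q=y(a)
        best.append((np.abs(w-q)[y0:y1,x0:x1].mean(),d))
    print(c,sorted(best)[:3])
for z in (.195,.2,.205,.21): print("ptr",z,proj("scene",[.632,.1725,z]))
for d in (.06,.065,.07): print("tip dy side",d,proj("side",[.479,.136,.26-d])-proj("side",[.479,.136,.26]))
E
```

```text
scene [(np.float64(27.0514668188353), np.float64(0.0645)), (np.float64(27.055297777353335), np.float64(0.065)), (np.float64(27.126640086885914), np.float64(0.0655))]
side [(np.float64(10.882809867755086), np.float64(0.0665)), (np.float64(10.903641520326767), np.float64(0.066)), (np.float64(10.956911220025097), np.float64(0.067))]
ptr 0.195 [408.50354284 236.41524996]
ptr 0.2 [408.74009022 235.17247101]
ptr 0.205 [408.97784634 233.92334162]
ptr 0.21 [409.21682047 232.66781299]
tip dy side 0.06 [ 0.80585829 17.26343928]
tip dy side 0.065 [ 0.87162205 18.67225861]
tip dy side 0.07 [ 0.93717656 20.07659533]
```

Request:
send_rows(motion="1 0 0 0.5 0; 1 0 0 1 0; 1 0 0 1.5 0; 1 0 0 2 0; 1 0 0 2.3 0")

```text
clock: 26.5
eef_pos: [0.6368, 0.2158, 0.3047]
tool_rot: [0.745, 0.667, -0.001, -0.0]
ft_force: [-0.4, 0.3, -0.4]
grip_width: -0.0
grasp_force: 0.0
```

Request:
send_rows(motion="1 0 0 0.2 0; 1 0 0 0.4 0; 1 0 0 0.6 0; 1 0 0 0.8 0; 1 0 0 1 0")

```text
clock: 27.0
eef_pos: [0.6371, 0.2159, 0.2955]
tool_rot: [0.745, 0.667, 0.0, 0.0]
ft_force: [0.3, -0.0, 0.2]
grip_width: -0.0
grasp_force: 0.0
```

Request:
send_rows(motion="1 0 0 0.2 0; 1 0 0 0.4 0; 1 0 0 0.6 0; 1 0 0 0.8 0; 1 0 0 1 0")

```text
clock: 27.5
eef_pos: [0.637, 0.2159, 0.2854]
tool_rot: [0.745, 0.667, -0.0, -0.0]
ft_force: [0.2, 0.3, 0.1]
grip_width: 0.0
grasp_force: 0.0
```

Request:
send_rows(motion="1 0 0 0.2 0; 1 0 0 0.4 0; 1 0 0 0.6 0; 1 0 0 0.8 0; 1 0 0 1 0")

```text
clock: 28.0
eef_pos: [0.6371, 0.2159, 0.2754]
tool_rot: [0.745, 0.667, -0.0, -0.0]
ft_force: [-0.6, 0.5, -0.1]
grip_width: -0.0002
grasp_force: 0.0
```

Request:
send_rows(motion="1 0 0 0.2 0; 1 0 0 0.4 0; 1 0 0 0.6 0; 1 0 0 0.8 0; 1 0 0 1 0")

```text
clock: 28.5
eef_pos: [0.6371, 0.2159, 0.2657]
tool_rot: [0.745, 0.667, 0.0, 0.0]
ft_force: [-0.6, 0.9, 1.5]
grip_width: 0.0001
grasp_force: 0.9
```

```bash
cat > c.py <<'E'
from y import *
o=bot.get_obs(); print(o["clock"],o["eef_pos"],o["ft_force"])
a=vision.camera("scene")[...,::-1].copy(); b=vision.camera("side")[...,::-1].copy(); cv2.imwrite("pics/e0.png",a);cv2.imwrite("pics/e1.png",b); both(a,b)
E
python3 c.py
```

```text
28.5 [0.63707821 0.21587948 0.26574222] [-0.55611988  0.94348615  1.45061917]
y [390.9 244. ] [381 233  21  21 285] [333.2 204.5] [325 195  18  19 237] [0.6267 0.1163 0.1855] [0.0, 0.0]
r [421.4 212.5] [415 208  15   9  51] [323.3 165.4] [322 164   3   4   7] [0.6357 0.2    0.2811] [2.1, 2.1]
```

```bash
python3 - <<'E'
from y import *
def proj(c,X):
    m=vision.camera_model(c); f=240/np.tan(np.radians(m["fov_y"])/2); q=np.linalg.inv(m["world_from_camera"])@np.r_[X,1]; return q[:2]/q[2]*f+[m["cx"],m["cy"]]
def asc(f,x0,y0,x1,y1):
    im=cv2.imread(f)[y0:y1,x0:x1]; h=cv2.cvtColor(im,cv2.COLOR_BGR2HSV)
    for r in range(y1-y0):
        print(y0+r,"".join("R" if (h[r,c,0]<6 or h[r,c,0]>172) and h[r,c,1]>150 else "w" if h[r,c,1]<60 and h[r,c,2]>150 else "k" if h[r,c,2]<70 else "g" if h[r,c,1]<60 else "." for c in range(x1-x0)))
for f in("scene0","e0"): print(f); asc(f"pics/{f}.png",405,195,440,228)
for f in("side0","e1"): print(f); asc(f"pics/{f}.png",312,150,345,180)
ex=np.array([.994,-.11,0]);ey=np.array([.11,.994,0])
for z in(.275,): 
  for c in("scene","side"):
    print(c,[np.round(proj(c,np.array([.636,.2095,z])+sx*.008*ex+sy*.015*ey+[0,0,sz*.013])).astype(int).tolist() for sz in(1,-1) for sx,sy in((-1,-1),(1,-1),(1,1),(-1,1))])
    print("tcp",proj(c,[.637,.2159,.2657]),proj(c,[.637,.2159,.32]))
E
```

```text
scene0
195 ..........................gggg.....
196 ..........................wwgggg...
197 .........................wwwwwgg...
198 ........................wwwwwwwg...
199 .......................wwwwwwwwg...
200 ......................wwwwwwwwwg...
201 ......................wwwwwwwwg....
202 .....................wwwwwwwwg.....
203 .....................wwwwwwww......
204 ....................wwwwwwwwg......
205 ....................wwwwwwwg.......
206 ..........................w........
207 .................RR...RR...........
208 ................RRRRRRRRRR.........
209 ...............RRRRRRRRRRR.........
210 ...............RRRRRRRRRRR.........
211 ..............RRRRRRRRRRRR.........
212 ..............RRRRRRRRRRRR.........
213 ..www.....R..RRRRRRRRRRRR..........
214 wwwww.....RRRRRRRRRRRRRRR..........
215 wwwww.....RRRRRRRR.RRRRRR..........
216 wwwgg......RRR.RRRRR...............
217 wwgg.......R.......................
218 wggg...............................
219 wwww...............................
220 ..ww...............................
221 ..w................................
222 .........
[... 3463 characters left out ...]
..........RRRRR.ww...............
171 ...........RRRR.gww..............
172 .............R..gwww.............
173 ................ggww.............
174 ..............g..................
175 ..............g..................
176 ..............gg.................
177 ..............gg.................
178 ..............ggg................
179 ..............ggg........gg......
scene [[419, 208], [422, 212], [431, 209], [428, 206], [417, 215], [420, 219], [430, 216], [427, 213]]
tcp [425.67585232 214.43564284] [428.88901075 199.54773365]
side [[322, 165], [326, 164], [323, 161], [318, 161], [322, 173], [326, 172], [323, 168], [319, 169]]
tcp [321.82660259 168.31132481] [321.70977365 152.74574983]
```

```bash
python3 - <<'E'
from y import *
o=bot.get_obs(); im=vision.camera("wrist")[...,::-1].copy(); cv2.imwrite("pics/w9.png",im)
print(o["eef_pos"],o["ft_force"],o["grasp_force"],"tcp",wproj(o,o["eef_pos"]),[np.round(wproj(o,[.636,.2095,z])).tolist() for z in (.24,.28)])
h=cv2.cvtColor(im,cv2.COLOR_BGR2HSV)
for r in range(200,440,5):
    print(r,"".join("R" if (h[r,c,0]<6 or h[r,c,0]>172) and h[r,c,1]>150 and h[r,c,2]>70 else "k" if h[r,c,2]<60 else "g" if h[r,c,1]<60 and h[r,c,2]<150 else "w" if h[r,c,1]<60 else "." for c in range(230,410,3)))
E
```

```text
[0.63702007 0.21581618 0.26547198] [-0.27454135  0.20000208 -0.25350026] 0.0 tcp [315.24837301 286.62259394] [[315.0, 279.0], [315.0, 312.0]]
200 .........................................ggg................
205 ............................................................
210 ............................................................
215 ............................................................
220 ............................................................
225 ............................g...............................
230 ............................gg..............................
235 ............................gg..............................
240 ............................gg..............................
245 ...........................ggg..............................
250 ...........................ggg..............................
255 ...........................ggg..............................
260 ...........................ggg..............................
265 ............................................................
270 .......................RRRRRRRRRRR..........
[... 1461 characters left out ...]
kkkkkkkkkkkkkkkkkwgkkkkkkkkkkkkkkkkkkkkkkkkkkkkkkk
390 kkkkkkkkkkkkkkkkkkkkkkkkkkkggkkkkkkkkkkkkkkkkkkkkkkkkkkkkkkk
395 kkkkkkkkkkkkkkkkkkkkkkkkkkkgggkkkkkkkkkkkkkkkkkkkkkkkkkkkkkk
400 kkkkkkkkkkkkkkkkkkkkkkkkkkkgggkkkkkkkkkkkkkkkkkkkkkkkkkkkkkk
405 kkkkkkkkkkkkkkkkkkkkkkkkkkkkgkkkkkkkkkkkkkkkkkkkkkkkkkkkkkkk
410 kkkkkkkkkkkkkkkkkkkkkkkkkkkkkkkkkkkkkkkkkkkkkkkkkkkkkkkkkkkk
415 kkkkkkkkkkkkkkkkkkkkkkkkkkkkkkkkkkkkkkkkkkkkkkkkkkkkkkkkkkkk
420 kkkkkkkkkkkkkkkkkkkkkkkkkkkkkkkkkkkkkkkkkkkkkkkkkkkkkkkkkkkk
425 kkkkkkkkkkkkkkkkkkkkkkkkkkkkkkkkkkkkkkkkkkkkkkkkkkkkkkkkkkkk
430 kkkkkkkkkkkkkkkkkkkkkkkkkkkkkkkkkkkkkkkkkkkkkkkkkkkkkkkkkkkk
435 kkkkkkkkkkkkkkkkkkkkkkkkkkkkkkkkkkkkkkkkkkkkkkkkkkkkkkkkkkkk
```

```bash
python3 - <<'E'
from y import *
o=bot.get_obs()
for z in (.2525,.26,.27): print(z,[np.round(wproj(o,[.6377,.2245,z+d]),1).tolist() for d in (-.013,0,.013)],np.round(wproj(o,[.6377,.2095,z+.013]),1))
im=cv2.imread("pics/w9.png"); h=cv2.cvtColor(im,cv2.COLOR_BGR2HSV)
for c in (305,330): print(c,[(r,h[r,c].tolist()) for r in range(262,292,2)])
E
```

```text
0.2525 [[314.8, 252.7], [314.7, 260.6], [314.7, 269.7]] [318.1 298.4]
0.26 [[314.8, 257.1], [314.7, 265.7], [314.7, 275.5]] [318.2 305.2]
0.27 [[314.7, 263.6], [314.7, 273.1], [314.7, 284.0]] [318.4 315.1]
305 [(262, [72, 113, 117]), (264, [70, 100, 112]), (266, [8, 154, 124]), (268, [1, 230, 143]), (270, [2, 239, 142]), (272, [2, 146, 152]), (274, [8, 62, 177]), (276, [3, 127, 159]), (278, [1, 232, 143]), (280, [2, 239, 144]), (282, [2, 232, 146]), (284, [1, 188, 149]), (286, [4, 56, 132]), (288, [19, 16, 125]), (290, [17, 14, 125])]
330 [(262, [71, 114, 123]), (264, [72, 114, 119]), (266, [55, 71, 104]), (268, [12, 136, 103]), (270, [6, 167, 113]), (272, [6, 123, 126]), (274, [14, 34, 178]), (276, [5, 51, 181]), (278, [1, 138, 142]), (280, [2, 188, 133]), (282, [1, 201, 136]), (284, [1, 177, 137]), (286, [4, 53, 129]), (288, [13, 14, 124]), (290, [15, 16, 126])]
```

Request:
send_rows(motion="1 0 0 -2 0; 1 0 0 -4 0; -1 0 -1.5 -4 0; -1 0 -3.5 -4 0; -1 0 -5 -4 0")

```text
clock: 29.15
eef_pos: [0.5867, 0.2214, 0.3057]
tool_rot: [0.745, 0.667, 0.0, -0.0]
ft_force: [1.8, -0.4, 0.0]
grip_width: 0.0433
grasp_force: 0.0
```

Request:
send_rows(motion="-1 0 0 0 0; -1 0 0 0 0; -1 0 0 1 0; -1 0 0 2 0; -1 0 0 3 0")

```text
clock: 29.65
eef_pos: [0.5882, 0.2212, 0.2747]
tool_rot: [0.745, 0.667, -0.0, 0.0]
ft_force: [-0.1, -0.2, 0.5]
grip_width: 0.085
grasp_force: 0.0
```

```bash
cat > d.py <<'E'
from y import *
o=bot.get_obs(); print(o["clock"],o["eef_pos"],o["ft_force"],o["grip_width"])
a=vision.camera("scene")[...,::-1].copy(); b=vision.camera("side")[...,::-1].copy(); cv2.imwrite("pics/e0.png",a);cv2.imwrite("pics/e1.png",b)
def asc(im,x0,y0,x1,y1):
    im=im[y0:y1,x0:x1]; h=cv2.cvtColor(im,cv2.COLOR_BGR2HSV)
    for r in range(y1-y0):
        print(y0+r,"".join("R" if (h[r,c,0]<6 or h[r,c,0]>172) and h[r,c,1]>150 else "w" if h[r,c,1]<60 and h[r,c,2]>150 else "k" if h[r,c,2]<70 else "g" if h[r,c,1]<60 else "." for c in range(x1-x0)))
asc(a,395,195,440,242); asc(b,300,150,345,185)
E
python3 d.py
```

```text
29.65 [0.58824757 0.2211606  0.27468557] [-0.07790625 -0.21895241  0.48186923] 0.08499086761941245
195 ................................ggkkkkkgg....
196 ...............................gggkkkkgggg...
197 ...............................gggkkkkgggg...
198 ...............................gggkkkkgwwg...
199 ...............................ggkkkkggwwg...
200 ...............................ggkkkggwww....
201 ...............................ggggggwwwg....
202 ...............................gggwwwwwg.....
203 ..............................wwwwwwwww......
204 ..............................wwwwwwwwg......
205 .............................wwwwwwwwg.......
206 .............................www..www........
207 .............................................
208 ...........................RRRRRRRR..........
209 .........................RRRRRRRRRRR.........
210 .........................RRRRRRRRRRR.........
211 ........................RRRRRRRRRRRR.........
212 ........................RRRRRRRRRRR..........
213 ...........wwwww.......RRRRRRRRRRR...........
214 ........wwwwwww.....RRRRRRRRRRRRRR...........
2
[... 2398 characters left out ...]

171 .......................RRRR.www..............
172 .........................R..gwww.............
173 ...........................gggww.............
174 ..........................g..................
175 ..........................g..................
176 ..........................gg.................
177 ..........................gg.................
178 ..........................ggg................
179 ..........................ggg........gg......
180 ..........................gggkgggggggkg......
181 ..........................gggkkggggggkg......
182 ..........................gggkkgggggggg......
183 ..........................gggkkgggggggg......
184 ..........................gggkkgggggggg......
```

Request:
send_rows(motion="-1 0 0 0.3 0; -1 0 0 0.6 0; -1 0 0 0.9 0; -1 0 0 1.2 0; -1 0 0 1.5 0")

```text
clock: 30.25
eef_pos: [0.5874, 0.2214, 0.2605]
tool_rot: [0.745, 0.667, 0.0, 0.0]
ft_force: [0.8, -0.1, -0.4]
grip_width: 0.0851
grasp_force: 0.0
```

Request:
send_rows(motion="-1 0 0 0.2 0; -1 0 0 0.4 0; -1 0 0 0.6 0; -1 0 0 0.8 0; -1 0 0 1 0")

```text
clock: 30.75
eef_pos: [0.5874, 0.2214, 0.2507]
tool_rot: [0.745, 0.667, 0.0, 0.0]
ft_force: [-1.2, -0.2, 1.9]
grip_width: 0.0853
grasp_force: 0.9
```

Request:
send_rows(motion="-1 0 0 0.2 0; -1 0 0 0.4 0; -1 0 0 0.6 0; -1 0 0 0.8 0; -1 0 0 1 0")

```text
clock: 31.25
eef_pos: [0.5874, 0.2214, 0.2405]
tool_rot: [0.745, 0.667, 0.0, 0.0]
ft_force: [-0.5, -0.3, 1.4]
grip_width: 0.0855
grasp_force: 0.9
```

```bash
python3 d.py | grep -E "R|\[|g" | head -60
```

```text
31.25 [0.58738413 0.22139044 0.24049825] [-0.5464916  -0.28959696  1.3938026 ] 0.0854885327924127
202 ..............................gkkkkkkkkkkk...
203 ..............................ggkkkkkkkk.....
204 .............................gggkkkkkk.......
205 .............................gggkkkkk........
206 .............................gggkkkk.........
207 ............................gggkkkkk.........
208 ............................gggkkkk..........
209 ............................gggkkkk..........
210 .............................gg..R...........
211 ...........................R...RRRR..........
212 ........................RRRRRRRRRRR..........
213 ........................RRRRRRRRRRR..........
214 ............www........RRRRRRRRRRRR..........
215 .......wwwwwwww........RRRRRRRRRRRR..........
216 .......wwwwwww........RRRRRRRRRRRRR..........
217 ........wwwwww.....RRRRRRRRRRRRRR............
218 ........wwwwww.....RRRRRRRRRRRRRRR...........
219 .........wwwww......RRR.RR.RRRRRR............
220 .........gwwww......R.....R..................
221 .......ggggwww...............................
22
[... 1247 characters left out ...]

159 wwwwwwwwwwww.........kggg.......wwwwwww....ww
160 wwwwwww..............kggg.........w.........w
161 www..................kggg....................
162 .....................kggg....................
163 .....................kggg....................
164 .....................kgg.....................
165 ......................g......................
167 ....................RRRRR....................
168 .....................RRRR....................
169 .....................RRRR....................
170 .....................RRRR...ww...............
171 ......................RRR...gww..............
172 .......................RR...ggww.............
173 .......................RRR..gggg.............
```

Request:
send_rows(motion="-1 0 0 0.2 0; -1 0 0 0.4 0; -1 0 0 0.6 0; -1 0 0 0.8 0; -1 0 0 1 0")

```text
clock: 31.85
eef_pos: [0.5873, 0.2214, 0.2304]
tool_rot: [0.745, 0.667, 0.0, -0.0]
ft_force: [-0.6, -0.6, 2.0]
grip_width: 0.0854
grasp_force: 0.9
```

Request:
send_rows(motion="-1 0 0 0.2 0; -1 0 0 0.4 0; -1 0 0 0.6 0; -1 0 0 0.8 0; -1 0 0 1 0")

```text
clock: 32.35
eef_pos: [0.5874, 0.2214, 0.2204]
tool_rot: [0.745, 0.667, 0.0, -0.0]
ft_force: [-0.5, 0.6, 2.2]
grip_width: 0.0854
grasp_force: 0.9
```

Request:
send_rows(motion="-1 0 0 0.2 0; -1 0 0 0.4 0; -1 0 0 0.6 0; -1 0 0 0.8 0; -1 0 0 1 0")

```text
clock: 32.85
eef_pos: [0.5874, 0.2214, 0.2104]
tool_rot: [0.745, 0.667, -0.0, 0.0]
ft_force: [-0.1, 0.5, 1.6]
grip_width: 0.0853
grasp_force: 0.9
```

```bash
python3 d.py | grep -E "R|\[" | head -40
```

```text
32.85 [0.58736425 0.22135416 0.21041447] [-0.09919512  0.4707529   1.60475329] 0.08534983534481402
218 ........wwwwww.............gg..RR............
219 .........wwwww................RRRR...........
220 .........gwwww...........RR.RRRRRR...........
221 .......ggggww..........RRRRRRRRRRR...........
222 ......ggwwwww.........RRRRRRRRRRRR...........
223 ...gkkggwwwww........RRRRRRRRRRRR............
224 kkkkkkgwwwwww........RRRRRRRRRRRR............
225 kkkkkggwwwwww.....RRRRRRRRRRRRR..............
226 kkkkkggwwwww......RRRRRRRRRRRRRRR............
227 kkkkkggwwwww.......RRRRRRRRRRRRR.............
175 .....................R..R.g..................
176 .....................RRRR.g..................
177 .....................RRRR.gg.................
178 .....................RRRR.ggg................
179 .......................RR.ggg........gg......
180 .......................RR...gk.gggggggg......
181 .......................RRR...kkgkgggggg......
182 ......................RRRRRR.kkgggggggg......
183 .......................RRRRR.kkgggggggg......
184 .........................R...kkgggggggg......
```

Request:
send_rows(motion="-1 0 0 0.2 0; -1 0 0 0.4 0; -1 0 0 0.6 0; -1 0 0 0.8 0; -1 0 0 1 0")

```text
clock: 33.45
eef_pos: [0.5874, 0.2214, 0.2005]
tool_rot: [0.745, 0.667, 0.0, -0.0]
ft_force: [-0.9, 1.0, 1.8]
grip_width: 0.0852
grasp_force: 0.9
```

Request:
send_rows(motion="-1 0 0 0.2 0; -1 0 0 0.4 0; -1 0 0 0.5 0; -1 0 0 0.5 0; -1 0 0 0.5 0")

```text
clock: 33.95
eef_pos: [0.5873, 0.2213, 0.1952]
tool_rot: [0.745, 0.667, -0.0, -0.0]
ft_force: [-0.8, 0.6, -0.3]
grip_width: 0.0856
grasp_force: 0.0
```

Request:
send_rows(motion="-1 0 0 0 0; -1 0 0 -1 0; -1 0 0 -3 0; -1 0 0 -6 0; -1 0 0 -9 0")

```text
clock: 34.45
eef_pos: [0.5871, 0.2213, 0.287]
tool_rot: [0.745, 0.667, -0.0, -0.0]
ft_force: [0.6, 0.8, 0.7]
grip_width: 0.0857
grasp_force: 0.0
```

```bash
python3 d.py; cat > p.py <<'E'
from y import *
def proj(c,X):
    m=vision.camera_model(c); f=240/np.tan(np.radians(m["fov_y"])/2); q=np.linalg.inv(m["world_from_camera"])@np.r_[X,1]; return q[:2]/q[2]*f+[m["cx"],m["cy"]]
ex=np.array([.994,-.11,0]);ey=np.array([.11,.994,0])
def red(im): i=im.astype(float); return cv2.GaussianBlur(np.clip(i[...,2]-np.maximum(i[...,1],i[...,0])-60,0,80)/80,(0,0),.6)
def fit(c,im,box,z0):   # render the block's silhouette and slide it
    x0,y0,x1,y1=box; q=red(im); best=[]
    for z in np.arange(z0-.02,z0+.02,.001):
      for dx in (-.003,0,.003):
       for dy in (-.003,0,.003):
        P=np.array([proj(c,np.array([.636,.2095,z])+(sx*.008+dx)*ex+(sy*.015+dy)*ey+[0,0,sz*.013]) for sz in(1,-1) for sx in(1,-1) for sy in(1,-1)])
        hull=cv2.convexHull((((P+.5)*8)).astype(np.float32)).astype(np.int32); M=np.zeros((480*8,640*8),np.uint8)[y0*8:y1*8,x0*8:x1*8]; M=M.copy(); cv2.fillConvexPoly(M,hull-np.array([x0*8,y0*8]),1)
        r=cv2.resize(M.astype(np.float32),(x1-x0,y1-y0),interpolation=cv2.INTER_AREA); r=cv2.GaussianBlur(r,(0,0),.8)
        best.append((((r-q[y0:y1,x0:x1])**2).sum(),z,dx,dy))
    return [np.round(t,4).tolist() for t in sorted(best)[:3]]
E
python3 - <<'E'
from p import *
for c,f,box,z in [("scene","scene0",(419,196,440,232),.275),("side","side0",(312,150,330,182),.275),("scene","e0",(417,206,440,246),.212),("side","e1",(312,165,330,198),.212)]:
    print(c,f,fit(c,cv2.imread(f"pics/{f}.png"),box,z))
E
```

```text
34.45 [0.58706533 0.22127213 0.28702067] [0.5722876  0.75481674 0.67732939] 0.08566514866403713
195 ...............................gggkkkkgg.....
196 ...............................gggkkkkgggg...
197 ...............................ggkkkkggggg...
198 ...............................ggggggggwwg...
199 ................................ggggwwwwwg...
200 ................................wwwwwwwww....
201 ...............................wwwwwwwwwg....
202 ...............................wwwwwwwwg.....
203 ...............................wwwwwwww......
204 ..............................wwwwwwwwg......
205 .............................wwwwwwwwg.......
206 .............................wwwwwwww........
207 ............................wwwwwwww.........
208 ............................ggwwwww..........
209 ............................gggwww...........
210 ............................ggggg............
211 .............................gg..............
212 .............................................
213 ...........wwww..............................
214 ........wwwwwww..............................
215 
[... 3092 characters left out ...]
...
scene scene0 [[11.0063, 0.274, -0.003, 0.003], [11.2169, 0.277, 0.0, 0.0], [11.2315, 0.273, -0.003, 0.003]]Traceback (most recent call last):
  File "<stdin>", line 3, in <module>
  File "p.py", line 11, in fit
    P=np.array([proj(c,np.array([.636,.2095,z])+(sx*.008+dx)*ex+(sy*.015+dy)*ey+[0,0,sz*.013]) for sz in(1,-1) for sx in(1,-1) for sy in(1,-1)])
                ~~~~^^^^^^^^^^^^^^^^^^^^^^^^^^^^^^^^^^^^^^^^^^^^^^^^^^^^^^^^^^^^^^^^^^^^^^^^^^
  File "p.py", line 3, in proj
    m=vision.camera_model(c); f=240/np.tan(np.radians(m["fov_y"])/2); q=np.linalg.inv(m["world_from_camera"])@np.r_[X,1]; return q[:2]/q[2]*f+[m["cx"],m["cy"]]
ValueError: time passes only in moves, steps and waits
```

```bash
sed -i 's/^def proj(c,X):/CM={k:vision.camera_model(k) for k in ("scene","side")}\ndef proj(c,X):/; s/m=vision.camera_model(c); f=240/m=CM[c]; f=240/' p.py; python3 - <<'E'
from p import *
for c,f,box,z in [("scene","scene0",(419,196,440,232),.275),("side","side0",(312,150,330,182),.275),("scene","e0",(417,206,440,246),.212),("side","e1",(312,165,330,198),.212)]:
    print(c,f,fit(c,cv2.imread(f"pics/{f}.png"),box,z))
g=cv2.imread("pics/e0.png").max(2); print(np.c_[np.arange(226,242),g[226:242,400:418]])
g=cv2.imread("pics/scene0.png").max(2); print(np.c_[np.arange(208,224),g[208:224,404:420]])
for z in (.203,.208,.213): print(z,proj("scene",[.632,.1725,z]),proj("scene",[.6301,.1560,z]),proj("scene",[.636,.2095,z]))
print(proj("scene",[.632,.1725,.275]))
E
```

```text
scene scene0 [[11.0063, 0.274, -0.003, 0.003], [11.2169, 0.277, 0.0, 0.0], [11.2315, 0.273, -0.003, 0.003]]
side side0 [[16.1918, 0.278, 0.003, 0.003], [16.3564, 0.277, 0.003, 0.003], [16.7213, 0.279, 0.003, 0.003]]
scene e0 [[11.6133, 0.22, 0.0, 0.0], [11.7149, 0.216, -0.003, 0.003], [11.956, 0.217, -0.003, 0.003]]
side e1 [[20.2522, 0.217, 0.003, 0.003], [20.4935, 0.218, 0.003, 0.003], [20.6414, 0.216, 0.003, 0.003]]
[[226  75 121 170 193 189 176 163 171 208 237 246 246 238 208 179 187 192
  211]
 [227  84 129 176 196 192 173 164 181 216 239 243 241 230 198 174 182 189
  189]
 [228  96 146 181 194 184 171 164 184 224 239 239 230 216 191 185 195 194
  184]
 [229 103 157 183 189 182 167 166 196 230 240 234 215 198 200 204 201 195
  183]
 [230 111 161 184 183 173 166 170 195 227 236 231 206 191 198 203 198 186
  176]
 [231 118 162 177 171 159 161 166 182 206 213 212 197 183 181 191 190 182
  172]
 [232 124 165 170 164 157 162 159 160 159 156 167 183 174 179 201 208 200
  180]
 [233 135 170 175 165 152 149 143 138 140 136 156 173 173 186 216 228 219
  194]
 [234 135 171 168 152 129 124
[... 1354 characters left out ...]
7 161 186 205 212 203 181 159 162 185 203 212]
 [219 156 159 163 165 164 180 201 214 213 201 171 154 170 209 230 237]
 [220 172 178 169 163 166 180 198 203 201 191 169 160 192 228 239 244]
 [221 222 210 178 162 164 181 196 207 216 204 179 167 208 236 245 246]
 [222 240 228 194 167 171 192 217 228 230 216 185 178 218 240 246 247]
 [223 235 222 188 164 179 211 232 237 235 215 179 187 228 243 246 247]]
0.203 [408.88259825 234.42375854] [403.76520181 235.89163055] [420.18317065 231.11135587]
0.208 [409.12108405 233.17079549] [403.9913326  234.63832404] [420.44859484 229.85924861]
0.213 [409.36079349 231.91140369] [404.21862744 233.37856586] [420.71537078 228.60076464]
[412.43872884 215.74046508]
```

```bash
python3 - <<'E'
from p import *
a=cv2.imread("pics/e0.png").astype(int)
print("G",*range(414,430)); print(np.c_[np.arange(220,238),a[220:238,414:430,1]])
print("R"); print(np.c_[np.arange(220,238),a[220:238,414:430,2]])
for z in (.208,.214,.22):
    for sx,sy in ((1,1),(1,-1),(-1,-1)): print(z,sx,sy,[np.round(proj("scene",np.array([.636,.2095,z+d])+sx*.008*ex+sy*.015*ey),1).tolist() for d in(-.013,0,.013)])
E
```

```text
G 414 415 416 417 418 419 420 421 422 423 424 425 426 427 428 429
[[220 133 132 151 164 175 179 184 184 184 178 173 171 155 124  82  68]
 [221 138 141 161 175 182 186 182 180 172 160 152 148 137 102  78  66]
 [222 145 144 161 175 174 169 157 146 138 120 105 104 104  85  67  65]
 [223 146 139 145 150 143 125 112  98  80  65  57  57  58  62  60  64]
 [224 140 129 120 103  85  70  58  45  37  30  27  25  37  46  56  63]
 [225 135 126  96  62  42  27  24  24  21  22  18  17  28  45  55  64]
 [226 128 114  75  42  22  17  17  23  17  19  19  29  29  38  57  65]
 [227 114  85  54  27  16  15  19  22  28  32  43  52  55  52  62  66]
 [228  95  69  34  16  25  27  36  41  48  60  78  93  83  70  71  69]
 [229  68  46  27  28  36  50  63  72  74  85  89 102  91  72  69  71]
 [230  41  34  28  42  64  72  76  79  84  73  71  70  67  65  68  71]
 [231  52  56  54  56  68  72  68  65  64  63  56  52  49  61  71  71]
 [232  99 104  98  75  62  61  62  69  79  86  81  71  62  63  70  68]
 [233 136 145 133 104  83  81  89  98 110 116 112  92  76  70  68  71]
 [234 153 152 144 126 111 115 119 125 13
[... 1362 characters left out ...]
187 158 137 127 127]
 [236 199 202 200 202 205 207 208 207 209 206 204 197 175 152 137 128]
 [237 193 200 201 206 207 208 207 206 207 205 205 200 191 174 152 138]]
0.208 1 1 [[425.7, 233.6], [426.4, 230.3], [427.1, 227.0]]
0.208 1 -1 [[416.6, 236.2], [417.3, 233.0], [418.0, 229.7]]
0.208 -1 -1 [[413.9, 232.6], [414.5, 229.4], [415.2, 226.1]]
0.214 1 1 [[426.0, 232.1], [426.7, 228.8], [427.5, 225.5]]
0.214 1 -1 [[416.9, 234.7], [417.6, 231.5], [418.3, 228.2]]
0.214 -1 -1 [[414.2, 231.1], [414.8, 227.9], [415.5, 224.6]]
0.22 1 1 [[426.4, 230.6], [427.1, 227.3], [427.8, 224.0]]
0.22 1 -1 [[417.3, 233.2], [417.9, 230.0], [418.6, 226.6]]
0.22 -1 -1 [[414.5, 229.6], [415.1, 226.4], [415.8, 223.0]]
```

Request:
send_rows(motion="-1 0 0 2 0; -1 0 0 4 0; -1 0 0 6 0; -1 0 0 7.5 0; -1 0 0 8.4 0")

```text
clock: 35.05
eef_pos: [0.5865, 0.221, 0.1998]
tool_rot: [0.745, 0.667, -0.001, -0.001]
ft_force: [-0.4, 1.1, 0.2]
grip_width: 0.0853
grasp_force: 0.0
```

Request:
send_rows(motion="-1 0 0 0.2 0; -1 0 0 0.4 0; -1 0 0 0.6 0; -1 0 0 0.8 0; -1 0 0 0.95 0")

```text
clock: 35.55
eef_pos: [0.5879, 0.2216, 0.193]
tool_rot: [0.745, 0.667, 0.001, 0.0]
ft_force: [-0.6, 1.0, 2.3]
grip_width: 0.0855
grasp_force: 0.9
```

Request:
send_rows(motion="-1 0 0 0.15 0; -1 0 0 0.3 0; -1 0 0 0.33 0; -1 0 0 0.33 0; -1 0 0 0.33 0")

```text
clock: 36.05
eef_pos: [0.5876, 0.2214, 0.1889]
tool_rot: [0.745, 0.667, 0.0, 0.0]
ft_force: [2.1, 0.9, 0.6]
grip_width: 0.0851
grasp_force: 0.9
```

Request:
send_rows(motion="-1 0 0 -0.5 0; -1 0 0 -2 0; -1 0 0 -5 0; -1 0 0 -9 0; -1 0 0 -12 0")

```text
clock: 36.55
eef_pos: [0.5869, 0.2212, 0.3109]
tool_rot: [0.745, 0.667, 0.0, -0.0]
ft_force: [1.1, 0.8, 0.6]
grip_width: 0.0852
grasp_force: 0.0
```

```bash
python3 d.py | head -1; python3 - <<'E'
from p import *
a=cv2.imread("pics/e0.png").astype(int); b=cv2.imread("pics/e1.png")
both(a.astype(np.uint8),b)
print("G",*range(414,430)); print(np.c_[np.arange(224,240),a[224:240,414:430,1]])
print(np.c_[np.arange(229,238),a.max(2)[229:238,404:412]])
E
```

```text
36.55 [0.58687355 0.22116176 0.31091595] [1.07937036 0.78781668 0.61757093] 0.0852331134072404
y [391.2 244. ] [382 233  21  21 286] [333.2 204.4] [325 195  18  19 239] [0.6271 0.117  0.1855] [0.1, 0.1]
r [419.6 228.7] [412 225  15   9  65] [322.3 181.9] [320 180   5   6  17] [0.6358 0.2062 0.2183] [3.6, 3.6]
G 414 415 416 417 418 419 420 421 422 423 424 425 426 427 428 429
[[224 140 145 162 165 160 149 138 123 107  95  88  88  79  64  64  64]
 [225 141 143 141 123 110  97  80  68  53  45  39  45  51  54  63  66]
 [226 137 129 106  79  59  46  34  28  22  27  23  24  34  48  58  65]
 [227 125 110  72  38  28  17  24  19  21  16  13  24  28  44  60  65]
 [228 113  83  47  29  19  20  21  18  19  21  28  30  41  52  62  71]
 [229  93  63  32  21  15  16  23  31  39  44  48  59  61  66  69  69]
 [230  69  44  24  27  31  35  44  59  70  73  75  77  76  74  73  73]
 [231  43  31  29  39  51  59  66  77  82  84  77  72  66  68  69  72]
 [232  40  38  35  45  57  65  71  74  69  66  66  56  57  62  71  71]
 [233  66  72  57  50  52  55  61  70  67  75  80  75  68  70  71  72]
 [234 106 105  89  64  62  68  79  95 101 109 110 101  85  72  69  75]
 [235 126 122 109  99  99 107 116 118 127 128 125 121  99  81  77  75]
 [236 129 125 124 121 123 128 132 135 135 137 137 126 112  92  81  74]
 [237 128 130 129 134 133 135 139 138 135 136 134 129 123 107  95  84]
 [238 129 134 132 134 134 135 136 133 137 132 134 131 126 122 109  92]
 [239 134 138 137 136 133 134 134 135 132 132 132 132 129 122 115 109]]
[[229 181 164 168 197 231 243 244 237]
 [230 172 163 171 197 228 237 232 216]
 [231 162 155 165 182 205 208 192 178]
 [232 159 160 161 158 155 142 140 155]
 [233 155 147 143 138 135 133 139 154]
 [234 131 123 137 166 184 192 188 177]
 [235 118 120 163 212 229 231 224 196]
 [236 142 150 192 230 240 239 230 197]
 [237 165 175 215 237 242 240 226 187]]
```

```bash
python3 -c "
from workcell import workorder
print(workorder.job_done())"
```

```text
the job is handed in; nothing more can be done
None
```

The pale blank hangs settled on the hook at a dip of about 67 mm. The red marker is level with the pointer to within about 1 mm by camera. The job is handed in at about 37 s, and no verdict came back.

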